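Gauge the plinth sockets and pack each stand kit with its matching stem

ROBOT

A 6-joint arm with a two-finger parallel gripper is mounted at the origin on a cart in front of the work surface, level with it; the furniture and walls round the work are solid. World frame = base frame: x ahead of the robot, y to its left, z up, the work surface at z = 0. Lengths are in mm, angles in rad, forces in N, time in s.
With the tool pointing down it reaches from about 300 to 850 mm from the base axis. Payload 5.4 kg.
Tool frame: the origin (TCP) lies midway between the tips of the shut fingers; the grasp point (between the pads) lies 19 mm behind it; x points along the fingers, y is the direction in which the jaws open and shut, and the axes are right-handed (so a half turn about x gives the same grasp; the last joint's range is limited). The gripper opens to 85 mm and grips with 20 to 120 N. Pads are 22 mm wide; open, the fingers measure 114 mm over their backs; the gripper's body (76 mm by 85 mm) begins 54 mm behind the grasp point. The pads swing forward as they close: fully open they stand 13 mm farther back than shut.
Start: joints at [1.096, 0.158, 1.597, -0, 1.386, -0.21], TCP at [150.498, 554.938, 231.299] pointing down, gripper open.
Joint ranges: [-2.91, 2.91], [-0.94, 2.29], [0.18, 2.7], [-1.29, 4.43], [0.17, 2.64], [-3, 3]. Speed limits (rad/s): [2.57, 2.57, 3.14, 3.14, 3.14, 3.14].

INTERFACE

Orientations are given as a unit quaternion [x, y, z, w].
In Python, from rig import robot gives the robot as it stands.
- The arm moves only by the shell command python3 -m handwheel 'ROWS' [FORCE]. ROWS is text: rows parted by semicolons, each of 7 numbers parted by spaces: the shift along the tool's x, y, z in mm, then the turn, a rotation vector about the tool's x, y, z in rad, then the opening, from 0 (shut) to 1 (fully open). A call has 1 to 12 rows; each row shifts and turns the commanded pose from where the row before left it, along the tool's axes as they then stand; what a row does not reach is not made up. A row lasts 1/8 s, in which the tool goes at most 62.5 mm and 10.7 degrees, less where a joint would pass 70% of its speed; a pose out of reach is approached as far as the arm can. A call with a gripper value outside its range is refused whole. The fingers move at their own pace and stop on an object; FORCE is the grip in N (left out, the last holds). Time passes only in rows, so rows that do not move let the fingers close. It gives the time, the measured TCP pose, the force and the opening at its end, in the units of the state.
- robot.state(): the state, without advancing time (a new reading comes with each control period).
- robot.camera(name): name is "scene" or "top" or "wrist"; returns the picture (400x640x3 uint8, red, green, blue); there is no depth.
- robot.get_calibration(name): a dict with "K" (3x3 intrinsics, pixels), "extrinsics" (4x4, takes a point from camera to world coordinates); the wrist camera has in their place "hand_eye" (4x4, takes a point from camera to tool coordinates, whose origin is the TCP and whose axes are the tool frame's). Camera axes: x right, y up, looking along -z (the intrinsics and any distortion apply to the point x, -y, -z); pixel columns grow to the right and rows downward; lengths in mm; the calibration is good to about 2 mm. The wrist camera is an equidistant fisheye: a pixel r from the principal point sees the ray r / f radians off the axis. A picture is of the moment at which its call begins: read the wrist's pose just before it. get_calibration takes no time and is no camera call.
- robot.close_job(): hands the job in, once; it reports no verdict.
Trained networks look in the newest picture that a camera, given by its name, has taken for a name from the list of things; names that differ only in an ending like _2 or _b are one class to them, and where a whole thing is asked for, a point or a joint stands for the part that bears it (a point fixed in the world has none). Each returns a list of dicts, best first, with "p" (0 to 1); they miss things now and then, are a little off and sometimes report something else, mostly with a low value. They report only what shows in the picture. A call takes as long as a camera call. They do not tell look-alikes from the thing itself.
- robot.spot_in(camera, name): "pixel" ([column, row] in pixels, amid what is visible of it).
- robot.masks_of(camera, name): "pixels" (400x640 bool, what is visible of it) and "pixel" ([column, row] in pixels, amid what is visible of it).
- robot.mark_of(camera, name): "pixel" ([column, row] in pixels: a listed point, or the origin of a listed thing).
The state is a dict: "time": time; "qpos": joint angles; "qd": joint speeds; "tau": joint torques, N m; "tcp_pos": TCP position; "tool_rot": TCP orientation; "ft_force": force on the tool from outside, world axes, zero at the start; "ft_torque": the same for the moment, N m; "opening": finger opening in mm.
Only numpy, scipy, OpenCV 4.12 (cv2) and the standard library are available. Lean on these libraries where they do the work, as an engineer would, in place of code of your own. Each camera call takes 0.05 s, during which the arm holds its last target.

TASK

Work along the jewellery-stand kits from left to right, taking the depth rod down to the bottom of each plinth's blind socket to find how deep it was drilled, and put the rod back home in its stand afterwards. Pack every kit with the stem that suits its socket, the one with the longest tenon that can still go all the way in (tenons are 14, 24 or 34 mm), laid flat in the kit's foam recess with the tenon pointing at the plinth, and cover the gauged socket with a blue dust cap, rim down in the pocket round its mouth. Leave the tumbler, the glass dish and the little jar where they are.

Things in the scene. Friction and masses are not known exactly. Their poses are not given: they have to be found in the camera images.
- kit_a: leftmost kit (None if absent; 2 or 3 are there), 1.2 kg, stays put: kraft carton 210x90 mm, rim 12 mm high; origin: centre of its underside, x along it to the plinth. Plinth: marble block 62x62 mm centred at x=+64 mm, top at z=53 mm; in it a round cap pocket 44 mm wide, floor at z=50 mm; in its middle a blind vertical socket 16 mm wide, 16 to 40 mm deep below the pocket floor (hidden, differs by kit), hard flat bottom
- kit_b: middle kit, same as kit_a. Stem recess in every kit, at the end away from the plinth: cut 6 mm deep into dark foam, floor at z=3 mm, foam top at z=9 mm. A bay 72 mm long, 28 mm wide, centred at x=-59 mm, y=0 takes the stem's square body; a channel 20 mm wide runs on from it along y=0 to x=+25 mm for the tenon. A stem seated there has its origin at about x=-59, z=3 mm
- kit_c: rightmost kit, same as kit_a and kit_b: plinth with cap pocket and socket at x=+64 mm, stem recess centred at x=-59 mm
- stem_s1: a short stem, loose: dark square wooden body 64x22x22 mm with a brass band, and at its +x end a pale round tenon 14 mm thick and 14 mm long; lies flat on the green cutting mat at first; 35 g; origin at the centre of the body's underside, x along it towards the tenon
- stem_s2: a short stem, loose: dark square wooden body 64x22x22 mm with a brass band, and at its +x end a pale round tenon 14 mm thick and 14 mm long; lies flat on the green cutting mat at first; 35 g; origin at the centre of the body's underside, x along it towards the tenon
- stem_m1: a medium stem, loose: dark square wooden body 64x22x22 mm with a brass band, and at its +x end a pale round tenon 14 mm thick and 24 mm long; lies flat on the green cutting mat at first; 35 g; origin at the centre of the body's underside, x along it towards the tenon
- stem_m2: a medium stem, loose: dark square wooden body 64x22x22 mm with a brass band, and at its +x end a pale round tenon 14 mm thick and 24 mm long; lies flat on the green cutting mat at first; 35 g; origin at the centre of the body's underside, x along it towards the tenon
- stem_m3: a medium stem, loose: dark square wooden body 64x22x22 mm with a brass band, and at its +x end a pale round tenon 14 mm thick and 24 mm long; lies flat on the green cutting mat at first; 35 g; origin at the centre of the body's underside, x along it towards the tenon
- stem_l1: a long stem, loose: dark square wooden body 64x22x22 mm with a brass band, and at its +x end a pale round tenon 14 mm thick and 34 mm long; lies flat on the green cutting mat at first; 35 g; origin at the centre of the body's underside, x along it towards the tenon
- stem_l2: a long stem, loose: dark square wooden body 64x22x22 mm with a brass band, and at its +x end a pale round tenon 14 mm thick and 34 mm long; lies flat on the green cutting mat at first; 35 g; origin at the centre of the body's underside, x along it towards the tenon
- cap_1: blue plastic dust cap, loose, 20 g: shallow round cup 36 mm across and 12 mm high, lying rim down on the table at first; origin at the centre of its rim (its underside), z up through its closed top
- cap_2: blue plastic dust cap, loose, 20 g: shallow round cup 36 mm across and 12 mm high, lying rim down on the table at first; origin at the centre of its rim (its underside), z up through its closed top
- cap_3: blue plastic dust cap, loose, 20 g: shallow round cup 36 mm across and 12 mm high, lying rim down on the table at first; origin at the centre of its rim (its underside), z up through its closed top
- depth_rod: depth rod, loose, 60 g, upright in its stand at first: orange square handle 16x16x46 mm (flats along its x and y) above a brass collar 26 mm across and 4 mm thick, with a plain steel rod 8 mm thick reaching 60 mm below the collar; origin on the axis at the collar's underside, z up; the handle spans z = +4 to +50 mm
- depth_rod_tip (a point): lower end of the depth rod, 60 mm below its origin
- rod_stand: wooden stand for the depth rod, fixed, foot 66x66x8 mm, block 50x50 mm up to 68 mm; origin at the centre of its underside; the hole in the middle of its top is 14 mm across, vertical, and open down to the table; with the rod home its collar rests on the block's top
- tumbler: white paper tumbler with a straw, about 104 mm across and 131 mm tall; a bystander; origin at the centre of its foot
- glass_dish: small glass dish 67 mm across, 18 mm high; a bystander; origin at the centre of its foot
- cream_jar: small white jar 45 mm across, 17 mm high; a bystander; origin at the centre of its foot
Mind the look-alikes: they are no part of the job. What is shaped like the stem_s1 but purple is not meant.

How it is judged:
By the outcome, as a careful person would: the job done as asked, in the order asked, and still so for the second after the job is handed in, with the robot touching nothing.
Of kit_a, kit_b, kit_c only 2 to 3 are there at a start; the rules pass over those that are not, and their reading is None.
At some moment in a run one of stem_s1, stem_s2, stem_m1, stem_m2, stem_m3, stem_l1, stem_l2 may be knocked a few centimetres aside while the robot is not near it.
It also fails if it takes over 210 s, if anything falls off the work surface, if the arm or the gripper's body presses on something with over 40 N, if the wrist force passes 120 N, or if a joint passes its speed limit or range.

## Working session

There is one attempt and no reset: what is moved stays moved. The work goes in short steps, Python scripts to look and compute and a shell command to move; the robot and the scene stay as the last step left them, time stands still between calls to the robot, and variables do not carry over. Pictures are saved under pics/ and viewed, and the job is handed in when it is done.

I'll start by taking pictures from every camera and reading the state.

```bash
ls; mkdir -p pics; python3 - <<'E'
from rig import robot
import cv2, numpy as np
np.set_printoptions(precision=4,suppress=True)
s=robot.state(); print(s)
for n in ["scene","top","wrist"]:
    im=robot.camera(n); cv2.imwrite(f"pics/{n}0.png",im[:,:,::-1])
    c=robot.get_calibration(n); print(n,c)
E
```

```text
pics
{'time': 0.0, 'qpos': array([ 1.0959,  0.1591,  1.5982,  0.    ,  1.3862, -0.2101]), 'qd': array([-0.0003, -0.0002,  0.001 ,  0.0012, -0.0003, -0.0015]), 'tau': array([  0.    , -39.5999, -33.1434,  -0.0002,   0.0087,  -0.    ]), 'tcp_pos': array([150.2262, 554.4059, 230.3154]), 'tool_rot': array([ 0.0927,  0.7012, -0.094 ,  0.7007]), 'ft_force': array([ 0.1934, -0.2786, -0.6212]), 'ft_torque': array([ 0.0015,  0.0118, -0.0586]), 'opening': 85.38089132552443}
scene {'K': array([[453.4552,   0.    , 320.6695],
       [  0.    , 453.4552, 195.6795],
       [  0.    ,   0.    ,   1.    ]]), 'extrinsics': array([[   0.7669,    0.4655,   -0.4418,  -26.2957],
       [  -0.6417,    0.5577,   -0.5264, -763.237 ],
       [   0.0014,    0.6872,    0.7264, 1039.2721],
       [   0.    ,    0.    ,    0.    ,    1.    ]])}
top {'K': array([[433.7601,   0.    , 316.9304],
       [  0.    , 433.7601, 201.7068],
       [  0.    ,   0.    ,   1.    ]]), 'extrinsics': array([[   0.0044,    0.9887,   -0.15  ,  358.6625],
       [  -1.    ,    0.0041,   -0.0019,  -35.6608],
       [  -0.0013,    0.15  ,    0.9887, 1440.4152],
       [   0.    ,    0.    ,    0.    ,    1.    ]])}
wrist {'K': array([[309.7069,   0.    , 319.5583],
       [  0.    , 309.7069, 200.8244],
       [  0.    ,   0.    ,   1.    ]]), 'hand_eye': array([[  -0.0003,    0.297 ,   -0.9549, -141.8453],
       [   1.    ,   -0.0005,   -0.0005,    0.0769],
       [  -0.0006,   -0.9549,   -0.297 ,  -76.0843],
       [   0.    ,    0.    ,    0.    ,    1.    ]])}
```

View pics/scene0.png

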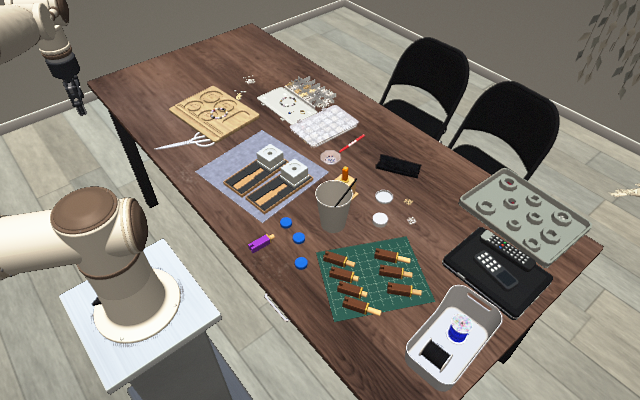

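View pics/top0.png

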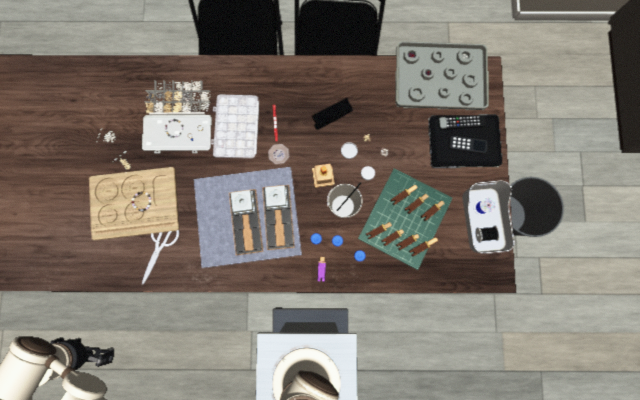

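View pics/wrist0.png

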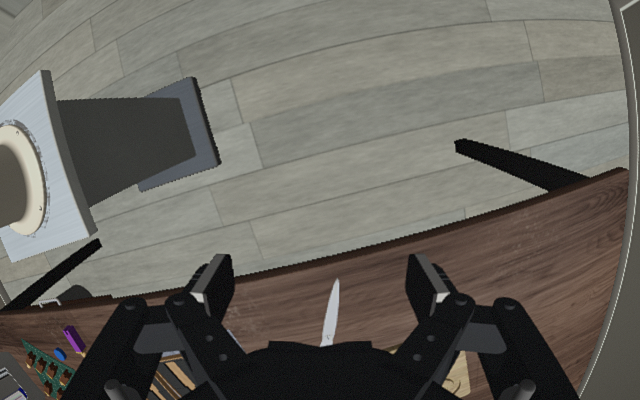

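The top view shows two kits at about (245,215) and (277,213), the rod stand at (322,175) and the tumbler at (345,198). The glass dish is at (278,153). Two white round things, one of which must be the jar, are at (349,150) and (368,173). Three blue caps are at (316,239), (337,240) and (360,256), and the purple look-alike at (321,268). Seven stems lie on the green mat. Next I'll write helpers and get the detectors' world positions.

```bash
cat > h.py <<'E'
from rig import robot
import numpy as np, cv2
from scipy.spatial.transform import Rotation as R
np.set_printoptions(precision=3,suppress=True)
CAL={n:robot.get_calibration(n) for n in ["scene","top","wrist"]}
def toolT(s=None):
    s=s or robot.state(); T=np.eye(4); T[:3,:3]=R.from_quat(s["tool_rot"]).as_matrix(); T[:3,3]=s["tcp_pos"]; return T
def camT(n,s=None):
    return CAL[n]["extrinsics"] if n!="wrist" else toolT(s)@CAL["wrist"]["hand_eye"]
def ray(n,px,s=None):
    K=CAL[n]["K"]; u=(px[0]-K[0,2])/K[0,0]; v=(px[1]-K[1,2])/K[1,1]
    if n=="wrist":
        r=np.hypot(u,v); d=np.array([np.sin(r)*u/r,np.sin(r)*v/r,np.cos(r)]) if r>1e-9 else np.array([0,0,1.])
    else: d=np.array([u,v,1.])
    T=camT(n,s); return T[:3,3],T[:3,:3]@(d*[1,-1,-1])
def unp(n,px,z,s=None):
    o,d=ray(n,px,s); return o+d*(z-o[2])/d[2]
def proj(n,P,s=None):
    T=camT(n,s); p=T[:3,:3].T@(np.asarray(P,float)-T[:3,3]); p=p*[1,-1,-1]; K=CAL[n]["K"]
    if n=="wrist":
        r=np.hypot(p[0],p[1]); th=np.arctan2(r,p[2]); u,v=(p[:2]/max(r,1e-9))*th
    else: u,v=p[0]/p[2],p[1]/p[2]
    return np.array([K[0,0]*u+K[0,2],K[1,1]*v+K[1,2]])
def snap(n,name=None,crop=None,scale=1):
    s=robot.state(); im=robot.camera(n)
    if name:
        o=im[:,:,::-1]
        if crop: x0,y0,x1,y1=crop; o=o[y0:y1,x0:x1]
        o=cv2.resize(np.ascontiguousarray(o),None,fx=scale,fy=scale,interpolation=cv2.INTER_CUBIC); cv2.imwrite(f"pics/{name}.png",o)
    return im,s
E
python3 - <<'E'
from h import *
snap("top","topcrop",(180,120,470,300),2.7)
snap("scene","scenecrop",(190,120,450,330),3)
for cam in ["top","scene"]:
  for n,z in [("kit_a",0),("stem_s1",0),("cap_1",0),("depth_rod",68),("rod_stand",0),("tumbler",0),("glass_dish",0),("cream_jar",0)]:
    for d in robot.mark_of(cam,n):
        if d["p"]>.2: print(cam,n,round(d["p"],2),np.round(d["pixel"],1),unp(cam,d["pixel"],z)[:2])
print(robot.state()["time"])
E
```

```text
top kit_a 0.91 [246.6 221.3] [510.071 201.541]
top kit_a 0.81 [276.4 215.3] [530.643 102.47 ]
top stem_s1 0.64 [405.7 240.9] [ 447.097 -327.452]
top stem_s1 0.63 [391.5 232.9] [ 473.412 -280.993]
top cap_1 0.67 [344.1 206.4] [ 561.642 -124.   ]
top cap_1 0.5 [319.7 239.8] [449.508 -42.572]
top cap_1 0.41 [358.4 253.2] [ 405.934 -170.39 ]
top cap_1 0.41 [337.6 240.5] [ 447.448 -101.892]
top depth_rod 0.55 [324.4 170.8] [668.091 -56.687]
top rod_stand 0.71 [328.  178.9] [655.432 -69.967]
top tumbler 0.89 [342.4 207.7] [ 557.218 -118.281]
top tumbler 0.24 [365.5 176.4] [ 664.592 -197.016]
top glass_dish 0.55 [279.8 156.6] [732.355  94.576]
top glass_dish 0.24 [399.9 196. ] [ 597.766 -311.907]
top cream_jar 0.49 [367.3 175. ] [ 669.46  -203.177]
scene kit_a 0.95 [252.6 169.8] [507.738 226.336]
scene kit_a 0.77 [277.4 188.5] [519.683 102.891]
scene stem_s1 0.67 [301.6 261.4] [ 404.067 -168.754]
scene stem_s1 0.59 [348.4 291.1] [ 439.967 -321.998]
scene stem_s1 0.57 [341.1 278. ] [ 452.174 -279.429]
scene stem_s1 0.53 [260.1 244.4] [349.378 -46.314]
scene cap_1 0.69 [301.  238.4] [ 452.7   -104.294]
scene cap_1 0.56 [301.3 261.5] [ 403.22  -168.485]
scene cap_1 0.45 [288.4 223. ] [459.787 -34.535]
scene depth_rod 0.67 [341.7 176.9] [664.871 -39.944]
scene rod_stand 0.41 [345.5 194.2] [670.233 -55.573]
scene tumbler 0.69 [328.5 223. ] [ 551.662 -111.231]
scene tumbler 0.55 [341.6 177.3] [711.756   9.501]
scene tumbler 0.48 [389.1 273.7] [ 561.29  -352.702]
scene glass_dish 0.64 [328.5 160.5] [732.046  99.214]
scene cream_jar 0.47 [378.7 221.7] [ 670.314 -203.678]
scene cream_jar 0.28 [331.7 222. ] [ 561.544 -114.407]
1.05
```

View pics/topcrop.png

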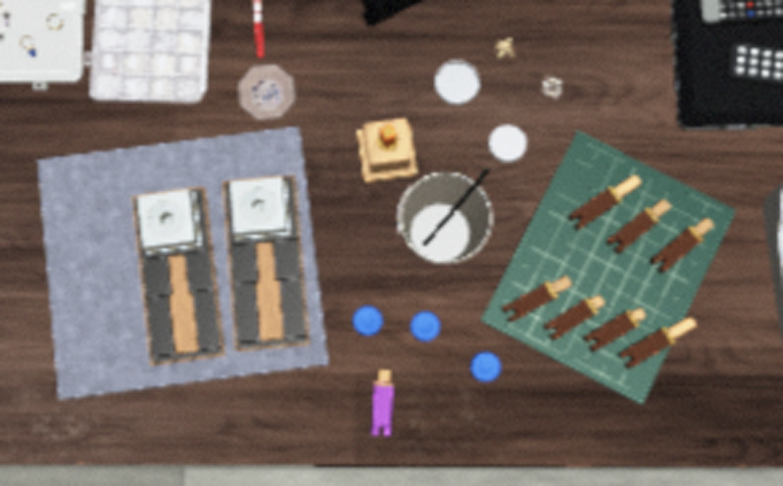

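View pics/scenecrop.png

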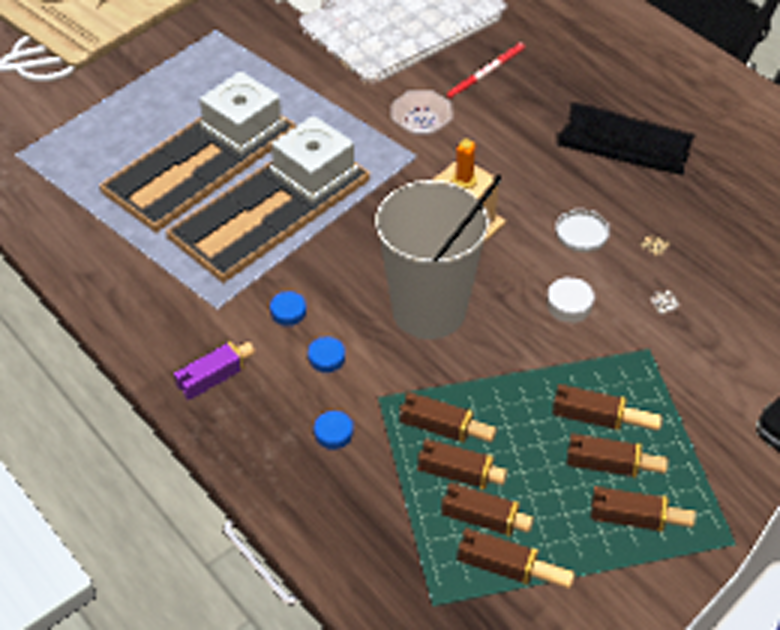

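```bash
cat >> h.py <<'E'
def yaw(s=None):
    """world heading (rad) of tool z (horizontal when tool down)"""
    M=toolT(s)[:3,:3]; return np.arctan2(M[1,2],M[0,2])
def plan(pos=None,yawt=None,s=None):
    s=s or robot.state(); T=toolT(s); M=T[:3,:3]
    if pos is None: pos=T[:3,3]
    if yawt is None: yawt=yaw(s)
    c,sn=np.cos(yawt),np.sin(yawt); z=np.array([c,sn,0]); x=np.array([0,0,-1.]); y=np.cross(z,x)
    G=np.stack([x,y,z],1)
    print("pos",T[:3,3],"yaw",round(np.degrees(yaw(s)),2),"-> world d",np.asarray(pos)-T[:3,3])
    print(" tool shift (now axes)",M.T@(np.asarray(pos)-T[:3,3])," rotvec",R.from_matrix(M.T@G).as_rotvec()," shift after turn",G.T@(np.asarray(pos)-T[:3,3]))
E
python3 - <<'E'
from h import *
s=robot.state(); print(toolT(s)); print(np.degrees(yaw(s)))
print(robot.state()["tcp_pos"],robot.state()["ft_force"])
plan([420,150,230],np.radians(0))
E
```

```text
[[  0.      0.262   0.965 150.506]
 [ -0.      0.965  -0.262 554.94 ]
 [ -1.     -0.      0.    231.314]
 [  0.      0.      0.      1.   ]]
-15.168898315241531
[150.506 554.94  231.314] [-0.353  0.375 -0.466]
pos [150.506 554.94  231.314] yaw -15.17 -> world d [ 269.494 -404.94    -1.314]
 tool shift (now axes) [   1.329 -320.314  366.063]  rotvec [-0.265  0.     0.   ]  shift after turn [   1.314 -404.94   269.494]
```

```bash
python3 -m handwheel '-10 0 0 -0.13 0 0 1; -10 0 0 -0.135 0 0 1; -10 -40 32 0 0 0 1; -10 -40 32 0 0 0 1; -10 -40 32 0 0 0 1; -10 -40 32 0 0 0 1; -10 -40 32 0 0 0 1; 0 -40 34 0 0 0 1; 0 -40 34 0 0 0 1; 0 -40 34 0 0 0 1; 0 -40 34 0 0 0 1; 0 -40 34 0 0 0 1'; python3 - <<'E'
from h import *
s=robot.state(); print(s["tcp_pos"],np.degrees(yaw(s)),s["qpos"])
im,s=snap("wrist","w1")
for n,z in [("kit_a",0),("depth_rod",68),("rod_stand",0),("cap_1",0)]:
    for d in robot.mark_of("wrist",n):
        if d["p"]>.2: print(n,round(d["p"],2),np.round(d["pixel"],1),unp("wrist",d["pixel"],z,s)[:2])
E
```

```text
time: 2.55
tcp_pos: [481.6, 153.5, 301.5]
tool_rot: [0.0, 0.707, 0.0, 0.707]
ft_force: [1.0, 0.9, -0.6]
opening: 85.5
[481.564 153.517 301.52 ] -1.8187674895184908e-05 [ 0.069 -0.065  1.69   0.     1.516 -1.502]
kit_a 0.91 [284.4 190.5] [527.565 101.512]
kit_a 0.63 [353.6 177.5] [507.637 204.076]
depth_rod 0.42 [186.1 288.4] [664.233 -52.15 ]
rod_stand 0.72 [199.7 265.9] [661.346 -52.753]
cap_1 0.93 [200.3 144. ] [454.14  -25.648]
cap_1 0.75 [158.  145.8] [ 453.033 -100.479]
cap_1 0.65 [122.3 118.9] [ 403.802 -167.976]
```

View pics/w1.png

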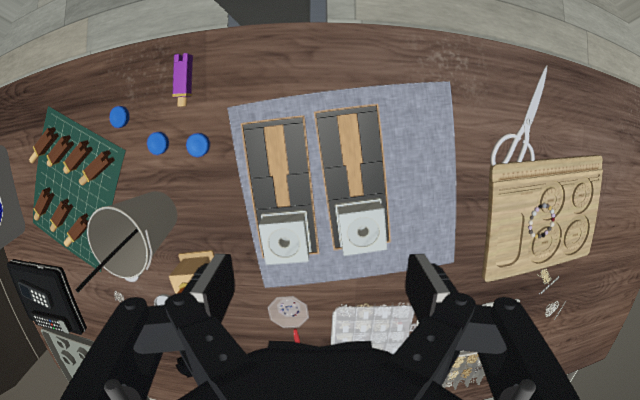

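This view runs the other way round to the top view, with down = +x and right = +y. The left kit's socket is at about (361,232) and the right kit's at (284,242). I'll zoom in to measure the sockets and kit outlines.

```bash
python3 - <<'E'
from h import *
im,s=snap("wrist","w1c",(235,95,395,270),3.4)
E
```

```text
(no output)
```

View pics/w1c.png

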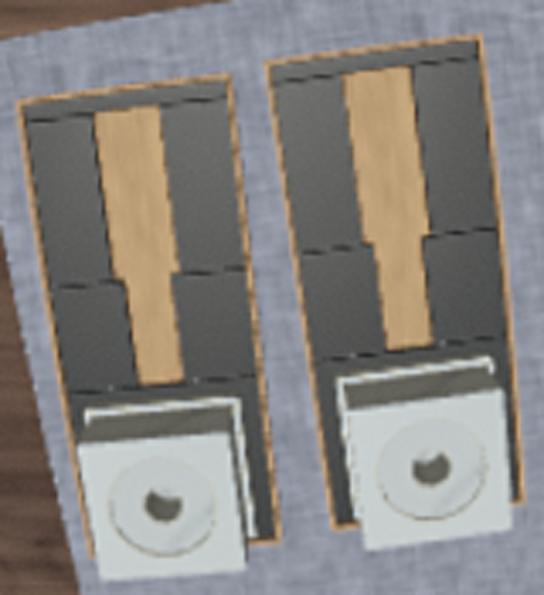

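```bash
python3 - <<'E'
from h import *
s=robot.state()
def w(c,z): return unp("wrist",(c[0]/3.4+235,c[1]/3.4+95),z,s)[:2]
for nm,pl,rim,sock,chan in [("right",[(80,443),(232,432),(245,570),(102,580)],[(18,100),(232,75),(280,540),(92,555)],(164,505),[(95,113),(160,105),(140,385),(182,381)]),
  ("left",[(347,408),(500,388),(512,530),(367,548)],[(267,62),(480,37),(524,500),(335,528)],(432,470),[(342,75),(410,68),(385,350),(433,346)])]:
    P=np.array([w(c,53) for c in pl]); Q=np.array([w(c,12) for c in rim]); C=np.array([w(c,9) for c in chan])
    print(nm,"plinth ctr",P.mean(0),"sides",[np.linalg.norm(P[i]-P[i-1]).round(1) for i in range(4)])
    print("  rim ctr",Q.mean(0),"sides",[np.linalg.norm(Q[i]-Q[i-1]).round(1) for i in range(4)])
    print("  socket",w(sock,50),w(sock,53))
    for a,b in [(0,3),(1,2)]: d=Q[b]-Q[a]; print("  rim yaw",np.degrees(np.arctan2(d[1],d[0])))
    a,b=C[:2].mean(0),C[2:].mean(0); d=b-a; print("  recess ends",a,b,"len",np.linalg.norm(d),"yaw",np.degrees(np.arctan2(d[1],d[0])))
E
```

```text
right plinth ctr [589.43  105.574] sides [np.float64(63.3), np.float64(62.0), np.float64(62.5), np.float64(61.5)]
  rim ctr [525.21   99.005] sides [np.float64(209.1), np.float64(89.6), np.float64(208.0), np.float64(88.2)]
  socket [589.194 105.25 ] [587.782 105.635]
  rim yaw 5.729300530523098
  rim yaw 5.345134779425563
  recess ends [430.824  90.029] [549.732 100.95 ] len 119.4090025607397 yaw 5.247364774082609
left plinth ctr [572.382 215.013] sides [np.float64(62.9), np.float64(61.4), np.float64(63.8), np.float64(61.4)]
  rim ctr [508.975 206.232] sides [np.float64(208.5), np.float64(87.5), np.float64(207.2), np.float64(87.7)]
  socket [573.342 215.276] [572.05  214.821]
  rim yaw 8.346241102202324
  rim yaw 8.403003546874823
  recess ends [415.673 192.2  ] [533.621 208.767] len 119.10563147219897 yaw 7.995365884035946
```

```bash
python3 -m handwheel '0 -49 32 0 0 0 1; 0 -49 32 0 0 0 1; 0 -49 32 0 0 0 1; 0 -49 32 0 0 0 1; 0 0 0 0 0 0 1'; python3 - <<'E'
from h import *
im,s=snap("wrist","w2"); print(s["tcp_pos"])
cv2.imwrite("pics/w2c.png",cv2.resize(im[120:270,240:420,::-1],None,fx=4,fy=4,interpolation=cv2.INTER_CUBIC))
for n,z in [("depth_rod",68),("rod_stand",0)]:
    for d in robot.mark_of("wrist",n):
        if d["p"]>.2: print(n,round(d["p"],2),np.round(d["pixel"],1),unp("wrist",d["pixel"],z,s)[:2])
E
```

```text
time: 3.48
tcp_pos: [609.4, -42.8, 300.4]
tool_rot: [0.001, 0.707, -0.001, 0.707]
ft_force: [0.8, 1.0, 0.0]
opening: 85.1
[609.427 -42.812 300.378]
depth_rod 0.85 [314.  211.4] [663.717 -49.768]
rod_stand 0.94 [314.6 196.1] [663.27  -50.029]
rod_stand 0.56 [141.6  61.4] [ 441.766 -320.828]
```

View pics/w2.png

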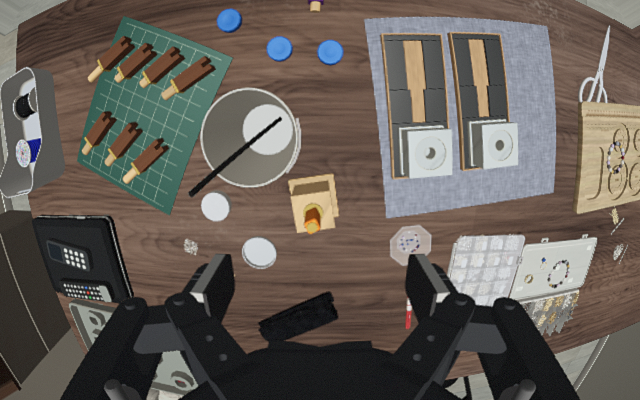

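View pics/w2c.png

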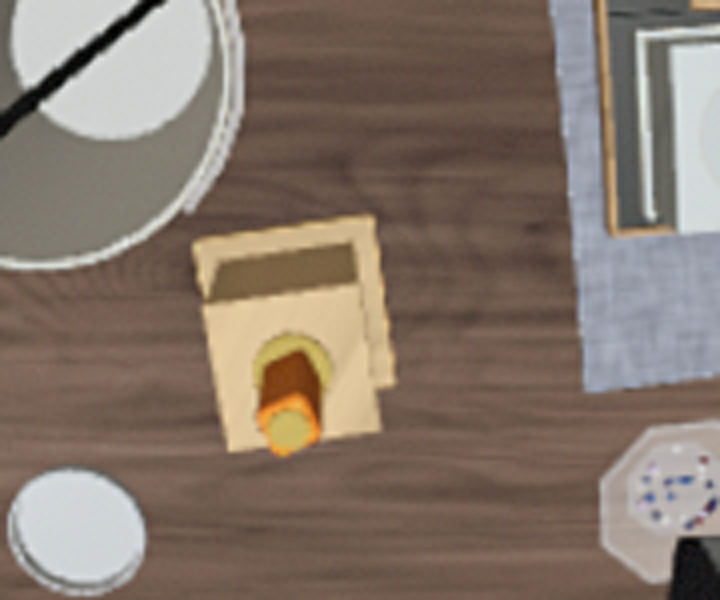

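```bash
python3 - <<'E'
from h import *
im,s=snap("wrist","w2d",(295,198,330,240),16)
def w(c,z): return unp("wrist",(c[0]/4+240,c[1]/4+120),z,s)[:2]
P=np.array([w(c,68) for c in [(203,308),(363,285),(381,430),(229,452)]])
print(P.mean(0),[np.linalg.norm(P[i]-P[i-1]).round(1) for i in range(4)],np.degrees([np.arctan2(*(P[3]-P[0])[::-1]),np.arctan2(*(P[2]-P[1])[::-1])]))
print(w((290,430),118), w((293,362),72))
E
```

```text
[664.724 -46.488] [np.float64(50.0), np.float64(51.2), np.float64(49.6), np.float64(50.6)] [8.324 7.633]
[665.014 -46.7  ] [660.51  -46.672]
```

View pics/w2d.png

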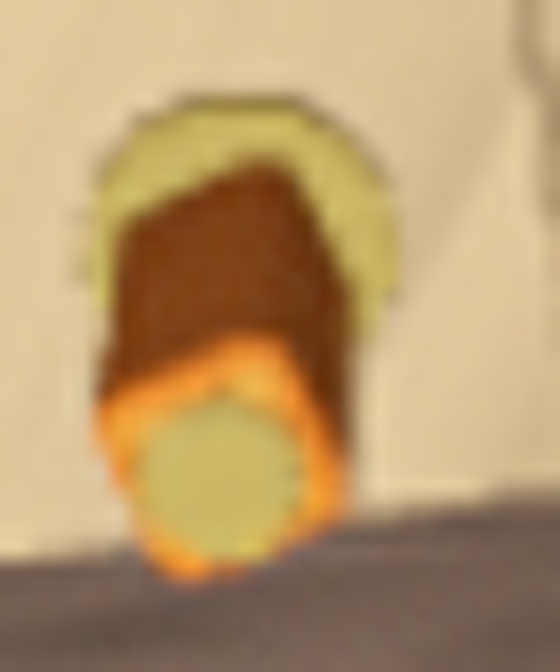

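```bash
python3 - <<'E'
from h import *
s=robot.state()
for z in (140,160,180): print(z,unp("wrist",(190,193),z,s))
plan([664.8,-46.6,79],np.radians(24))
E
python3 -m handwheel '0 0 0 -0.14 0 0 0.5; 0 0 0 -0.14 0 0 0.5; 0 0 0 -0.139 0 0 0.5; 0 0 0 0 0 0 0.5'; python3 - <<'E'
from h import *
plan([664.8,-46.6,79],np.radians(24))
E
```

```text
140 [ 618.124 -178.792  140.   ]
160 [ 612.454 -169.59   160.   ]
180 [ 606.784 -160.387  180.   ]
pos [608.173 -39.034 301.646] yaw 0.15 -> world d [  56.627   -7.566 -222.646]
 tool shift (now axes) [222.653  -7.787  56.567]  rotvec [-0.416  0.    -0.   ]  shift after turn [222.646 -29.944  48.654]
time: 4.18
tcp_pos: [608.2, -39.3, 301.8]
tool_rot: [-0.147, 0.691, 0.147, 0.692]
ft_force: [-0.0, 0.2, 1.0]
opening: 42.6
pos [608.229 -39.341 301.829] yaw 24.06 -> world d [  56.571   -7.259 -222.829]
 tool shift (now axes) [222.864 -29.634  48.572]  rotvec [0.001 0.001 0.   ]  shift after turn [222.829 -29.641  48.728]
```

The arm was still settling between those two pictures, so I'll re-measure with it at rest before descending.

```bash
python3 - <<'E'
from h import *
im,s=snap("wrist","w3",(255,150,375,260),6); print(s["tcp_pos"],robot.state()["tcp_pos"])
E
```

```text
[608.229 -39.341 301.829] [608.31  -39.63  301.757]
```

View pics/w3.png

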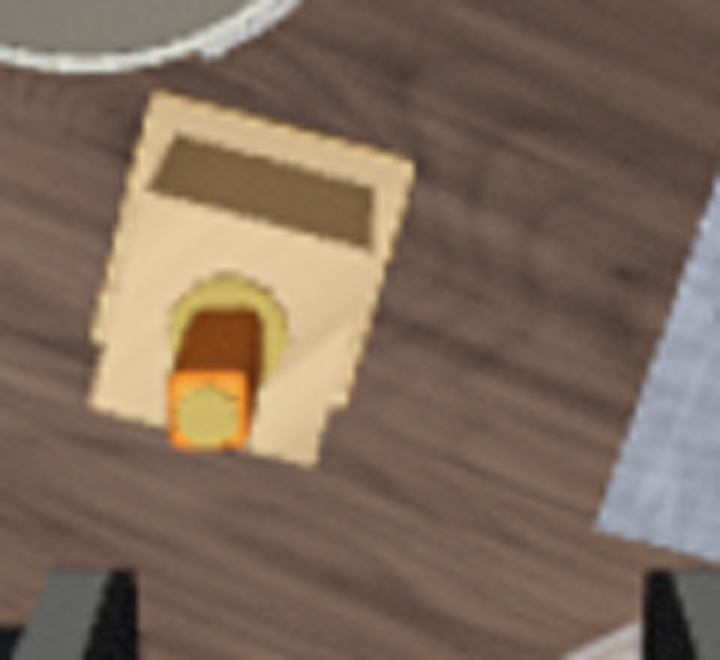

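The handle top at crop (209,411) is square to the jaws. Its centre and the block's corners give the rod position.

```bash
python3 - <<'E'
from h import *
s=robot.state()
def w(c,z): return unp("wrist",(c[0]/6+255,c[1]/6+150),z,s)[:2]
P=np.array([w(c,68) for c in [(148,188),(372,247),(315,465),(92,407)]])
print(P.mean(0),[np.linalg.norm(P[i]-P[i-1]).round(1) for i in range(4)])
print(w((209,411),118))
c=w((209,411),118)
plan([P.mean(0)[0],P.mean(0)[1],79],np.radians(24))
for n,z in (("top",68),("scene",68)):
    print(proj(n,[*P.mean(0),118]))
E
```

```text
[664.163 -50.925] [np.float64(50.9), np.float64(48.6), np.float64(50.9), np.float64(50.2)]
[664.113 -51.109]
pos [608.31  -39.63  301.757] yaw 23.97 -> world d [  55.853  -11.295 -222.757]
 tool shift (now axes) [222.79  -32.945  46.337]  rotvec [-0.  0.  0.]  shift after turn [222.757 -33.036  46.43 ]
[322.803 168.491]
[344.57  166.931]
```

```bash
python3 -m handwheel '0 -33 46.4 0 0 0 0.5; 50 0 0 0 0 0 0.5; 50 0 0 0 0 0 0.5; 40 0 0 0 0 0 0.5; 0 0 0 0 0 0 0.5'; python3 - <<'E'
from h import *
im,s=snap("wrist","w4"); plan([664.1,-51,79],np.radians(24),s)
E
```

```text
time: 4.85
tcp_pos: [661.6, -50.9, 157.1]
tool_rot: [-0.145, 0.694, 0.148, 0.689]
ft_force: [-0.0, 0.1, 0.4]
opening: 42.8
pos [661.556 -50.862 157.14 ] yaw 23.96 -> world d [  2.544  -0.138 -78.14 ]
 tool shift (now axes) [78.116 -1.58   2.787]  rotvec [-0.001 -0.007 -0.005]  shift after turn [78.14  -1.161  2.268]
```

View pics/w4.png

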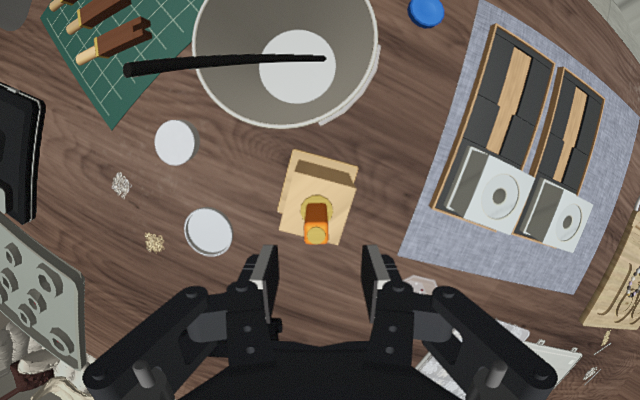

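```bash
python3 - <<'E'
from h import *
im,s=snap("wrist","w5",(290,180,345,255),10); 
print(proj("wrist",[664.1,-51,118],s)); plan([664.1,-51,79],np.radians(24),s)
E
```

```text
[319.401 229.399]
pos [663.614 -51.491 160.666] yaw 23.98 -> world d [  0.486   0.491 -81.666]
 tool shift (now axes) [81.665  0.12   0.803]  rotvec [-0.    -0.002 -0.002]  shift after turn [81.666  0.251  0.644]
```

View pics/w5.png

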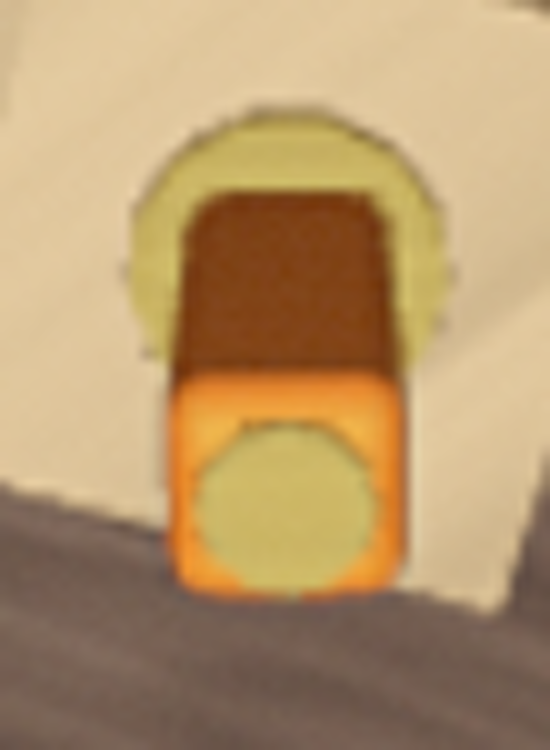

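The prediction matches the picture to under a pixel, so I'll descend and grip.

```bash
python3 -m handwheel '40 0 0.4 0 0 0 0.5; 30 0 0 0 0 0 0.5; 12 0 0 0 0 0 0.5; 0 0 0 0 0 0 0.5; 0 0 0 0 0 0 0.1; 0 0 0 0 0 0 0.1; 0 0 0 0 0 0 0.1; 0 0 0 0 0 0 0.1' 60; python3 - <<'E'
from h import *
im,s=snap("wrist","w6",(220,100,420,260),4); print(s["tcp_pos"],s["opening"],s["ft_force"]); plan([664.1,-51,79],np.radians(24),s)
E
```

```text
time: 5.95
tcp_pos: [666.4, -52.4, 81.7]
tool_rot: [-0.148, 0.69, 0.147, 0.693]
ft_force: [-0.0, -0.3, 5.8]
opening: 15.3
[666.365 -52.396  81.732] 15.277300953599058 [-0.027 -0.296  5.826]
pos [666.365 -52.396  81.732] yaw 24.02 -> world d [-2.265  1.396 -2.732]
 tool shift (now axes) [ 2.722  2.204 -1.509]  rotvec [0.    0.003 0.002]  shift after turn [ 2.732  2.197 -1.501]
```

View pics/w6.png

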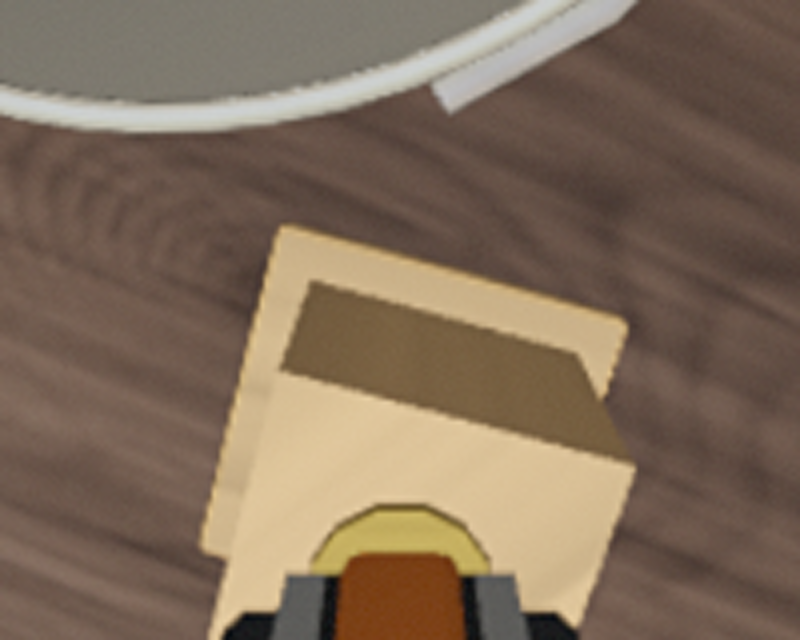

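```bash
python3 -m handwheel '0 0 0 0 0 0 0.1'; python3 - <<'E'
from h import *
s=robot.state(); print(s["tcp_pos"],s["opening"],s["ft_force"],np.degrees(yaw(s)))
E
```

```text
time: 6.12
tcp_pos: [666.4, -52.4, 81.7]
tool_rot: [-0.148, 0.69, 0.147, 0.693]
ft_force: [-0.4, 0.2, 6.4]
opening: 15.7
[666.362 -52.383  81.723] 15.684854787152094 [-0.435  0.192  6.383] 24.016840789249482
```

```bash
python3 -m handwheel '-20 0 0 0 0 0 0.1; -40 0 0 0 0 0 0.1; -40 0 0 0 0 0 0.1; 0 0 0 0 0 0 0.1; 0 0 0 0 0 0 0.1'; python3 - <<'E'
from h import *
im,s=snap("wrist","w7"); print(s["tcp_pos"],s["opening"],s["ft_force"],np.degrees(yaw(s)))
plan([573,215.4,s["tcp_pos"][2]],np.radians(24))
E
```

```text
time: 6.75
tcp_pos: [664.5, -52.0, 179.4]
tool_rot: [-0.147, 0.692, 0.147, 0.692]
ft_force: [-0.2, 0.7, -1.1]
opening: 15.0
[664.491 -52.003 179.408] 14.952428068890477 [-0.233  0.706 -1.091] 24.017061544717922
pos [663.987 -51.905 178.303] yaw 24.01 -> world d [-90.987 267.305   1.106]
 tool shift (now axes) [ -0.782 281.199  25.666]  rotvec [ 0.    -0.002 -0.001]  shift after turn [ -1.106 281.203  25.602]
```

View pics/w7.png

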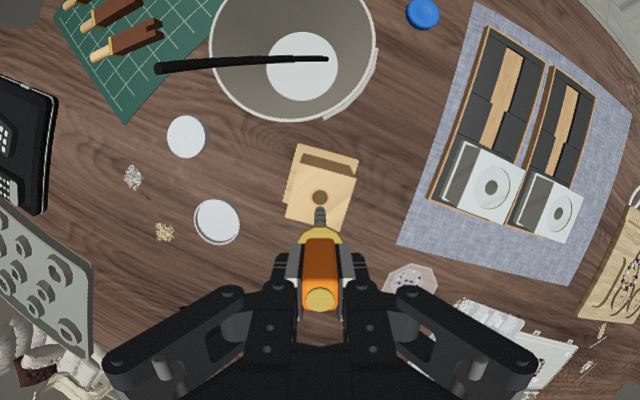

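The rod is out, and the stand's hole shows at (320,197). I'll carry it over to the left kit.

```bash
python3 -m handwheel '0 47 4.3 0 0 0 0.1; 0 47 4.3 0 0 0 0.1; 0 47 4.3 0 0 0 0.1; 0 47 4.3 0 0 0 0.1; 0 47 4.3 0 0 0 0.1; 0 46 4.1 0 0 0 0.1; 0 0 0 0 0 0 0.1; 0 0 0 0 0 0 0.1'; python3 - <<'E'
from h import *
im,s=snap("wrist","w8"); print(s["tcp_pos"],s["opening"],s["ft_force"],np.degrees(yaw(s)))
plan([572.6,215.2,s["tcp_pos"][2]],np.radians(24),s)
print(proj("wrist",[572.6,215.2,50],s), proj("wrist",s["tcp_pos"]-[0,0,73.7],s))
E
```

```text
time: 7.8
tcp_pos: [573.2, 214.6, 178.1]
tool_rot: [-0.147, 0.692, 0.147, 0.691]
ft_force: [-0.3, -0.5, -0.1]
opening: 15.3
[573.25  214.592 178.127] 15.27873016320504 [-0.338 -0.517 -0.129] 24.033707579430203
pos [573.25  214.592 178.127] yaw 24.03 -> world d [-0.65   0.608  0.   ]
 tool shift (now axes) [ 0.001  0.82  -0.346]  rotvec [ 0.001 -0.002 -0.   ]  shift after turn [ 0.     0.82  -0.346]
[320.112 192.263] [319.155 212.537]
```

View pics/w8.png

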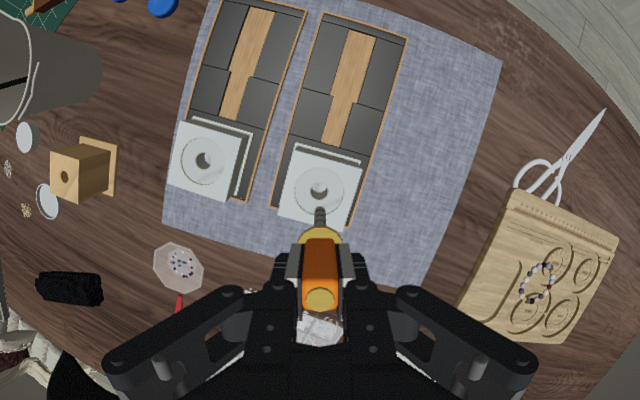

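```bash
python3 -m handwheel '20 0.5 0 0 0 0 0.1; 20 0.3 -0.3 0 0 0 0.1; 0 0 0 0 0 0 0.1; 0 0 0 0 0 0 0.1'; python3 - <<'E'
from h import *
im,s=snap("wrist","w9",(260,120,380,220),6); print(s["tcp_pos"],s["opening"],s["ft_force"],np.degrees(yaw(s)))
plan([572.6,215.2,s["tcp_pos"][2]],np.radians(24),s)
print(proj("wrist",[572.6,215.2,50],s), proj("wrist",s["tcp_pos"]-[0,0,73.7],s))
E
```

```text
time: 8.35
tcp_pos: [573.3, 215.5, 139.1]
tool_rot: [-0.147, 0.692, 0.147, 0.692]
ft_force: [-0.2, 0.6, 0.3]
opening: 15.4
[573.258 215.476 139.1  ] 15.415392142081544 [-0.242  0.552  0.284] 24.00487939056489
pos [573.258 215.476 139.1  ] yaw 24.0 -> world d [-0.658 -0.276  0.   ]
 tool shift (now axes) [ 0.     0.016 -0.713]  rotvec [ 0. -0. -0.]  shift after turn [ 0.     0.016 -0.713]
[319.187 204.979] [319.15  212.363]
```

View pics/w9.png

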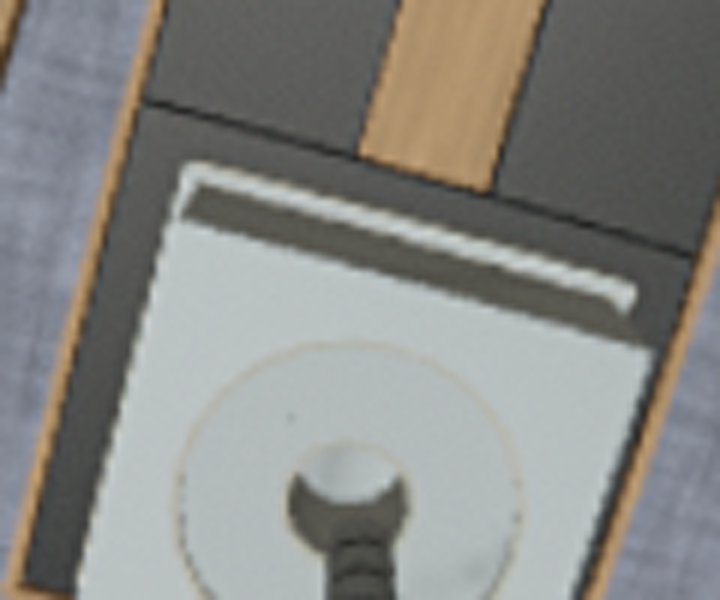

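```bash
python3 -m handwheel '10 -1 -0.5 0 0 0 0.1; 10 0 0 0 0 0 0.1; 6 0 0 0 0 0 0.1; 0 0 0 0 0 0 0.1; 0 0 0 0 0 0 0.1'; python3 - <<'E'
from h import *
im,s=snap("wrist","w10",(260,120,380,220),6); print(s["tcp_pos"],s["opening"],s["ft_force"],s["tcp_pos"][2]-73.72)
E
```

```text
time: 9.02
tcp_pos: [573.4, 214.6, 113.5]
tool_rot: [-0.147, 0.691, 0.147, 0.692]
ft_force: [0.4, -0.0, 0.4]
opening: 15.0
[573.373 214.567 113.52 ] 15.048665453577842 [ 0.372 -0.049  0.424] 39.80012499771166
```

View pics/w10.png

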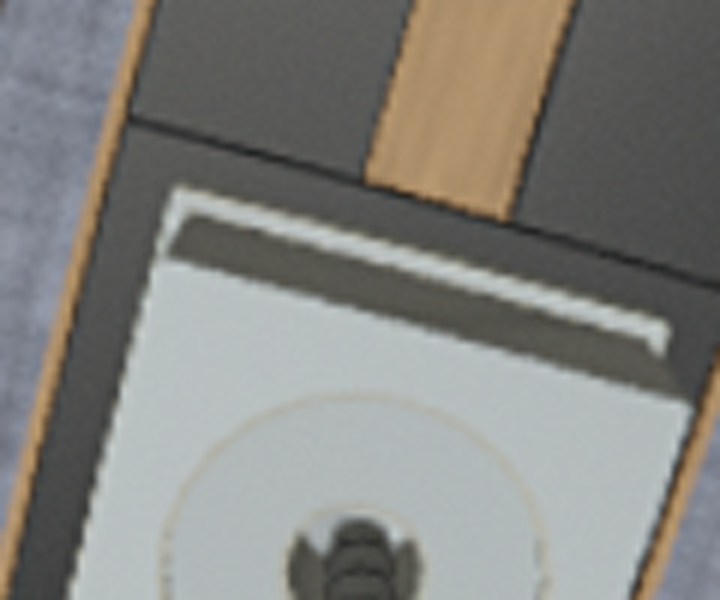

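The rod is inside the socket with no contact force yet, so I'll lower it in small steps.

```bash
python3 -m handwheel '2 0 0 0 0 0 0.1; 2 0 0 0 0 0 0.1; 0 0 0 0 0 0 0.1'|egrep 'pos|force'; python3 -m handwheel '2 0 0 0 0 0 0.1; 1 0 0 0 0 0 0.1; 0 0 0 0 0 0 0.1'|egrep 'pos|force';python3 -m handwheel '2 0 0 0 0 0 0.1; 1 0 0 0 0 0 0.1; 0 0 0 0 0 0 0.1'|egrep 'pos|force'
```

```text
tcp_pos: [573.0, 214.5, 109.0]
ft_force: [-0.1, 0.7, -0.3]
tcp_pos: [573.1, 214.5, 106.1]
ft_force: [-0.9, 0.0, 0.1]
tcp_pos: [573.1, 214.5, 103.2]
ft_force: [0.6, -0.3, 0.3]
```

```bash
for i in 1 2; do :; done; python3 -m handwheel '2 0 0 0 0 0 0.1; 1 0 0 0 0 0 0.1; 0 0 0 0 0 0 0.1'|egrep 'pos|force'; python3 -m handwheel '2 0 0 0 0 0 0.1; 1 0 0 0 0 0 0.1; 0 0 0 0 0 0 0.1'|egrep 'pos|force'; python3 -m handwheel '2 0 0 0 0 0 0.1; 0 0 0 0 0 0 0.1; 0 0 0 0 0 0 0.1'|egrep 'pos|force'
```

```text
tcp_pos: [573.0, 214.5, 100.1]
ft_force: [0.1, 0.5, -0.7]
tcp_pos: [573.6, 214.6, 98.4]
ft_force: [-1.9, 0.3, 6.1]
tcp_pos: [573.9, 214.7, 98.3]
ft_force: [-5.5, -0.5, 15.0]
```

Contact came at TCP z≈98.4, rising to 15 N. That puts the tip at z≈24.7 and the depth at about 25.3 mm, so the left kit takes a medium stem. I'll lift and go to the right kit.

```bash
python3 -m handwheel '-15 0 0 0 0 0 0.1; -20 0 0 0 0 0 0.1; -20 0 0 0 0 0 0.1; 0 0 0 0 0 0 0.1; 0 0 0 0 0 0 0.1'; python3 - <<'E'
from h import *
s=robot.state(); plan([589.2,104.8,s["tcp_pos"][2]],np.radians(24),s)
E
```

```text
time: 11.95
tcp_pos: [572.9, 214.5, 150.0]
tool_rot: [-0.147, 0.692, 0.147, 0.691]
ft_force: [0.8, 0.3, -0.3]
opening: 15.1
pos [572.901 214.484 149.989] yaw 24.02 -> world d [  16.299 -109.684    0.   ]
 tool shift (now axes) [  -0.001 -106.821  -29.757]  rotvec [ 0. -0. -0.]  shift after turn [   0.    -106.831  -29.723]
```

```bash
python3 -m handwheel '0 -36 -10 0 0 0 0.1; 0 -36 -10 0 0 0 0.1; 0 -34.8 -9.7 0 0 0 0.1; 0 0 0 0 0 0 0.1; 0 0 0 0 0 0 0.1; 6 0 0 0 0 0 0.1; 0 0 0 0 0 0 0.1'; python3 - <<'E'
from h import *
im,s=snap("wrist","w11",(260,120,380,220),6); print(s["tcp_pos"],s["opening"],s["ft_force"],np.degrees(yaw(s)))
plan([589.2,104.8,s["tcp_pos"][2]],np.radians(24),s)
print(proj("wrist",[589.2,104.8,50],s), proj("wrist",s["tcp_pos"]-[0,0,73.7],s))
E
```

```text
time: 12.82
tcp_pos: [588.6, 105.8, 143.2]
tool_rot: [-0.147, 0.692, 0.148, 0.691]
ft_force: [-0.5, -0.2, -0.5]
opening: 15.5
[588.65  105.763 143.216] 15.452746209021697 [-0.519 -0.237 -0.529] 24.090986516431823
pos [588.65  105.763 143.216] yaw 24.09 -> world d [ 0.55  -0.963  0.   ]
 tool shift (now axes) [-0.001 -1.104  0.109]  rotvec [ 0.002 -0.002 -0.001]  shift after turn [ 0.    -1.104  0.111]
[317.691 204.517] [319.068 212.494]
```

View pics/w11.png

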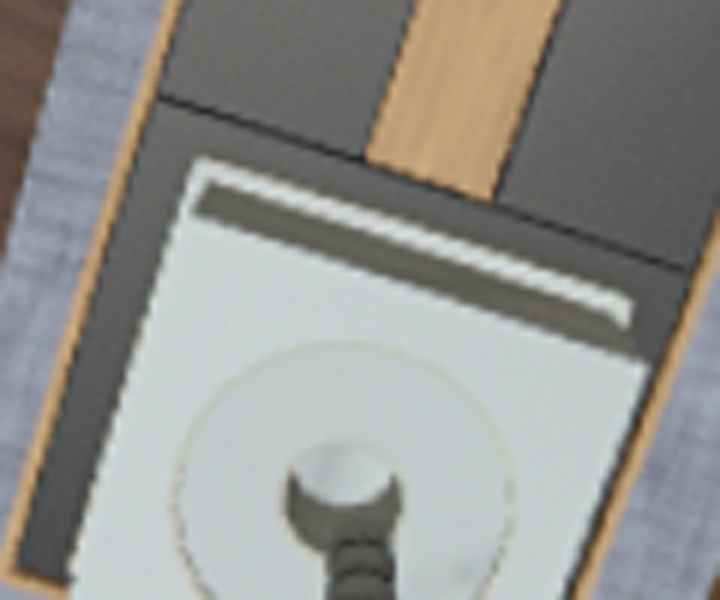

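```bash
python3 -m handwheel '10 -1.6 -0.3 0 0 0 0.1; 10 0 0 0 0 0 0.1; 9 0 0 0 0 0 0.1; 0 0 0 0 0 0 0.1; 0 0 0 0 0 0 0.1'; python3 - <<'E'
from h import *
im,s=snap("wrist","w12",(260,120,380,220),6); print(s["tcp_pos"],s["opening"],s["ft_force"],s["tcp_pos"][2]-73.72)
E
```

```text
time: 13.5
tcp_pos: [590.0, 103.3, 115.4]
tool_rot: [-0.147, 0.692, 0.147, 0.692]
ft_force: [0.5, -1.0, 0.2]
opening: 15.2
[590.042 103.267 115.438] 15.239285972324364 [ 0.478 -0.951  0.154] 41.717950707060254
```

View pics/w12.png

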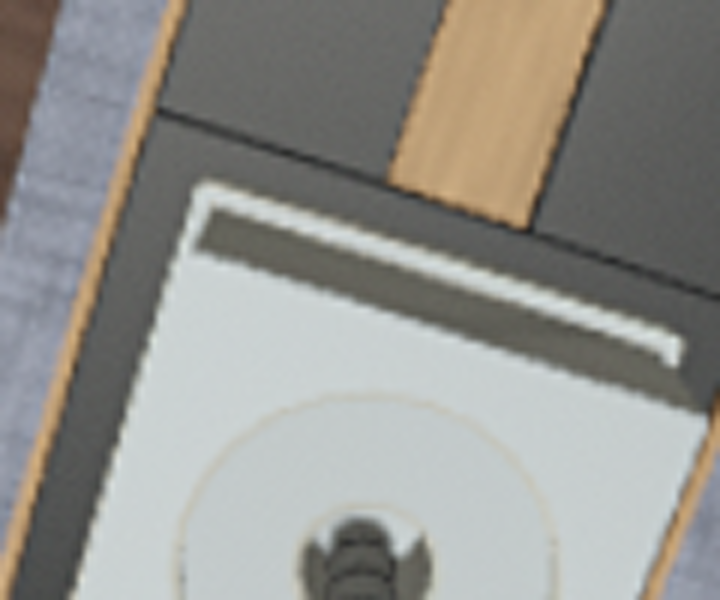

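```bash
python3 -m handwheel '2 0 0 0 0 0 0.1; 2 0 0 0 0 0 0.1; 1 0 0 0 0 0 0.1; 0 0 0 0 0 0 0.1'|egrep 'pos|force'; python3 -m handwheel '2 0 0 0 0 0 0.1; 1 0 0 0 0 0 0.1; 0 0 0 0 0 0 0.1'|egrep 'pos|force';python3 -m handwheel '2 0 0 0 0 0 0.1; 1 0 0 0 0 0 0.1; 0 0 0 0 0 0 0.1'|egrep 'pos|force'
```

```text
tcp_pos: [589.8, 103.3, 110.1]
ft_force: [0.3, -0.2, 0.0]
tcp_pos: [589.8, 103.3, 107.1]
ft_force: [0.2, -0.4, -0.6]
tcp_pos: [589.8, 103.3, 104.2]
ft_force: [0.2, 0.6, -0.4]
```

```bash
python3 -m handwheel '2 0 0 0 0 0 0.1; 1 0 0 0 0 0 0.1; 0 0 0 0 0 0 0.1'|egrep 'pos|force'; python3 -m handwheel '2 0 0 0 0 0 0.1; 1 0 0 0 0 0 0.1; 0 0 0 0 0 0 0.1'|egrep 'pos|force'; python3 -m handwheel '2 0 0 0 0 0 0.1; 0 0 0 0 0 0 0.1'|egrep 'pos|force'; python3 -m handwheel '2 0 0 0 0 0 0.1; 0 0 0 0 0 0 0.1'|egrep 'pos|force'
```

```text
tcp_pos: [589.8, 103.3, 101.1]
ft_force: [0.1, 0.1, 0.3]
tcp_pos: [590.5, 103.4, 100.6]
ft_force: [-3.4, 0.7, 11.2]
tcp_pos: [591.2, 103.5, 100.4]
ft_force: [-6.0, 0.2, 18.4]
tcp_pos: [592.1, 103.7, 100.2]
ft_force: [-8.7, 1.8, 27.6]
```

Contact came at about 100.8, giving roughly 23 mm. That's close to the 24 mm limit, and the cloth under the kits adds an unknown thickness. I'll touch each pocket's floor with the same rod, so the depth becomes a pure difference.

```bash
python3 -m handwheel '-12 0 0 0 0 0 0.1; -12 0 0 0 0 0 0.1; -12 0 0 0 0 0 0.1; 0 0 0 0 0 0 0.1; 0 0 0 0 0 0 0.1'|egrep 'pos|force'; python3 -m handwheel '0 14 0 0 0 0 0.1; 0 0 0 0 0 0 0.1; 0 0 0 0 0 0 0.1'|egrep 'pos|force'; python3 - <<'E'
from h import *
im,s=snap("wrist","w13",(240,120,400,230),5)
E
```

```text
tcp_pos: [589.6, 103.3, 129.8]
ft_force: [-1.3, -0.1, -0.4]
tcp_pos: [584.0, 116.3, 130.1]
ft_force: [-0.9, 0.1, -0.5]
```

View pics/w13.png

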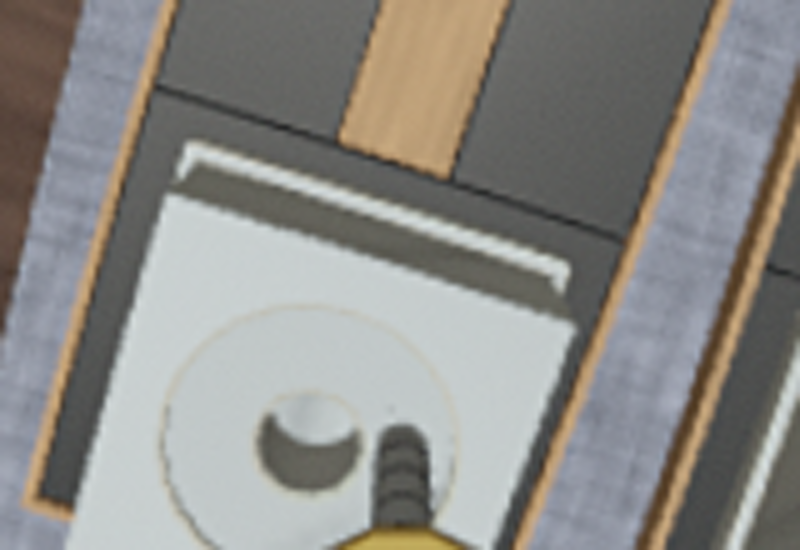

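The rod now hovers over the pocket floor between the socket and the pocket wall. I'll lower it in small steps.

```bash
python3 -m handwheel '2 0 0 0 0 0 0.1; 2 0 0 0 0 0 0.1; 0 0 0 0 0 0 0.1; 0 0 0 0 0 0 0.1'|egrep 'pos|force'; python3 -m handwheel '2 0 0 0 0 0 0.1; 0 0 0 0 0 0 0.1; 0 0 0 0 0 0 0.1'|egrep 'pos|force'; python3 -m handwheel '2 0 0 0 0 0 0.1; 0 0 0 0 0 0 0.1; 0 0 0 0 0 0 0.1'|egrep 'pos|force'
```

```text
tcp_pos: [584.2, 116.0, 126.3]
ft_force: [0.6, -0.2, 0.5]
tcp_pos: [584.6, 116.1, 125.5]
ft_force: [-1.4, 0.1, 5.2]
tcp_pos: [585.1, 116.2, 125.4]
ft_force: [-5.0, 0.4, 13.8]
```

```bash
python3 - <<'E'
from h import *
im,s=snap("wrist","w14",(240,120,400,230),5); print(s["tcp_pos"],s["ft_force"])
E
python3 -m handwheel '-5 0 0 0 0 0 0.1; -5 0 0 0 0 0 0.1; 0 0 0 0 0 0 0.1; 0 -14 0 0 0 0 0.1; 0 0 0 0 0 0 0.1; 0 0 0 0 0 0 0.1'|egrep 'pos|force'
```

```text
[585.057 116.197 125.389] [-4.974  0.382 13.834]
tcp_pos: [589.8, 103.0, 132.0]
ft_force: [-0.2, 1.7, -0.6]
```

View pics/w14.png

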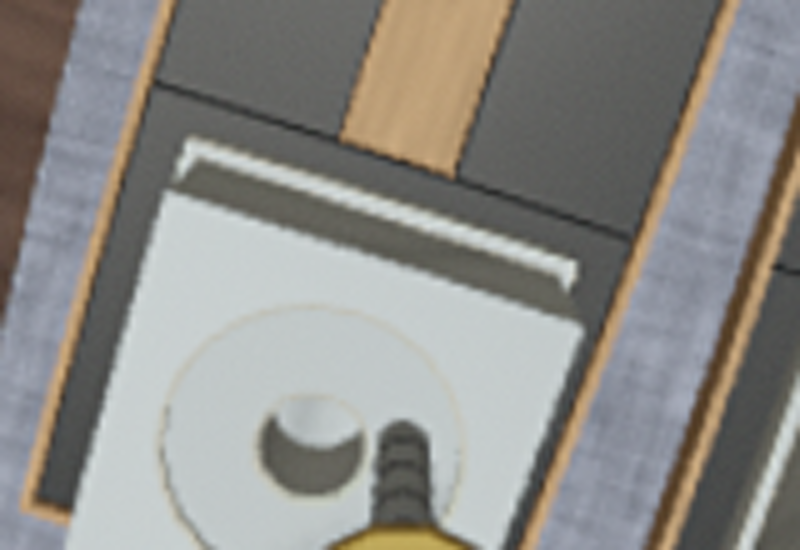

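The rod stood well inside the pocket (rod at column 402, pocket edge at 463). Now I'll repeat the socket bottom with a similar force.

```bash
python3 -m handwheel '10 0 0 0 0 0 0.1; 10 0 0 0 0 0 0.1; 7 0 0 0 0 0 0.1; 0 0 0 0 0 0 0.1; 0 0 0 0 0 0 0.1'|egrep 'pos|force'; python3 -m handwheel '2 0 0 0 0 0 0.1; 1 0 0 0 0 0 0.1; 0 0 0 0 0 0 0.1; 0 0 0 0 0 0 0.1'|egrep 'pos|force'; python3 -m handwheel '2 0 0 0 0 0 0.1; 0 0 0 0 0 0 0.1; 0 0 0 0 0 0 0.1'|egrep 'pos|force'; python3 -m handwheel '1.5 0 0 0 0 0 0.1; 0 0 0 0 0 0 0.1; 0 0 0 0 0 0 0.1'|egrep 'pos|force'
```

```text
tcp_pos: [590.1, 103.3, 105.5]
ft_force: [-0.1, 0.8, -0.6]
tcp_pos: [589.9, 103.3, 102.4]
ft_force: [0.2, -0.7, -0.2]
tcp_pos: [590.1, 103.3, 100.5]
ft_force: [0.5, 1.0, 1.0]
tcp_pos: [590.4, 103.4, 100.4]
ft_force: [-2.7, -0.6, 8.9]
```

Bottom 100.4 to 100.5 against floor 125.4 to 125.5 gives the right socket at about 25.0 mm. The left bottom read 2.2 mm lower, so that socket is about 27 mm. Both kits take medium (24 mm) stems. Now the rod goes home.

```bash
python3 -m handwheel '-20 0 0 0 0 0 0.1; -33 0 0 0 0 0 0.1; -33 0 0 0 0 0 0.1; 0 0 0 0 0 0 0.1; 0 0 0 0 0 0 0.1'; python3 - <<'E'
from h import *
s=robot.state(); plan([664.1,-51.4,s["tcp_pos"][2]],np.radians(24),s)
E
```

```text
time: 21.65
tcp_pos: [589.4, 103.3, 184.2]
tool_rot: [-0.147, 0.692, 0.147, 0.691]
ft_force: [-0.9, -0.6, -1.3]
opening: 15.5
pos [589.398 103.294 184.152] yaw 24.02 -> world d [  74.702 -154.694    0.   ]
 tool shift (now axes) [  -0.076 -171.706    5.273]  rotvec [ 0.    -0.001 -0.   ]  shift after turn [   0.    -171.704    5.324]
```

```bash
python3 -m handwheel '0 -43 1.3 0 0 0 0.1; 0 -43 1.3 0 0 0 0.1; 0 -43 1.3 0 0 0 0.1; 0 -42.7 1.4 0 0 0 0.1; 0 0 0 0 0 0 0.1; 0 0 0 0 0 0 0.1; 20 0 0 0 0 0 0.1; 0 0 0 0 0 0 0.1; 0 0 0 0 0 0 0.1'; python3 - <<'E'
from h import *
im,s=snap("wrist","w15",(260,140,380,240),6)
plan([664.1,-51.4,s["tcp_pos"][2]],np.radians(24),s)
print(proj("wrist",[664.1,-51,68],s), proj("wrist",s["tcp_pos"]-[0,0,73.7],s))
E
```

```text
time: 22.78
tcp_pos: [664.2, -50.7, 164.3]
tool_rot: [-0.147, 0.692, 0.148, 0.691]
ft_force: [-0.3, 0.5, -0.0]
opening: 15.1
pos [664.193 -50.711 164.274] yaw 24.06 -> world d [-0.093 -0.689  0.   ]
 tool shift (now axes) [-0.    -0.591 -0.366]  rotvec [ 0.001 -0.001 -0.001]  shift after turn [ 0.    -0.592 -0.365]
[318.83  202.882] [319.097 212.408]
```

View pics/w15.png

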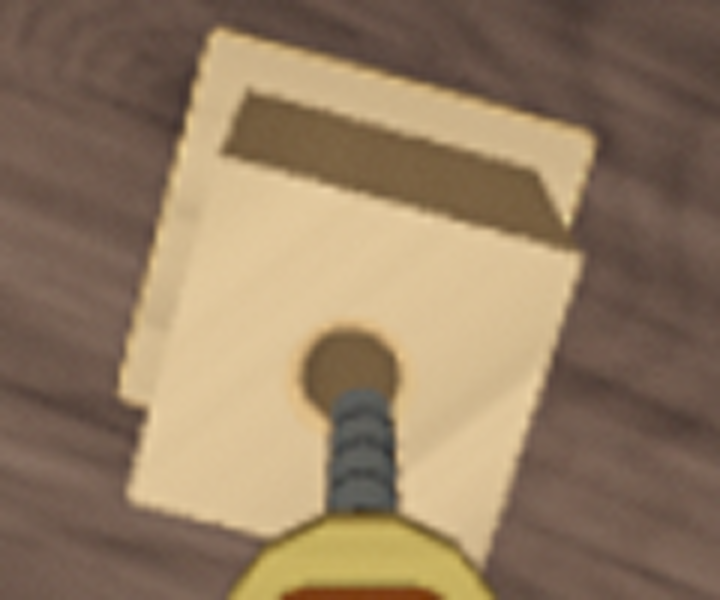

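```bash
python3 -m handwheel '10 -1.2 0.4 0 0 0 0.1; 10 0 0 0 0 0 0.1; 10 0 0 0 0 0 0.1; 5 0 0 0 0 0 0.1; 0 0 0 0 0 0 0.1; 0 0 0 0 0 0 0.1'; python3 - <<'E'
from h import *
im,s=snap("wrist","w16",(260,140,380,240),6)
E
```

```text
time: 23.58
tcp_pos: [665.7, -52.4, 130.2]
tool_rot: [-0.147, 0.691, 0.147, 0.692]
ft_force: [-0.7, 0.7, -0.9]
opening: 15.2
```

View pics/w16.png

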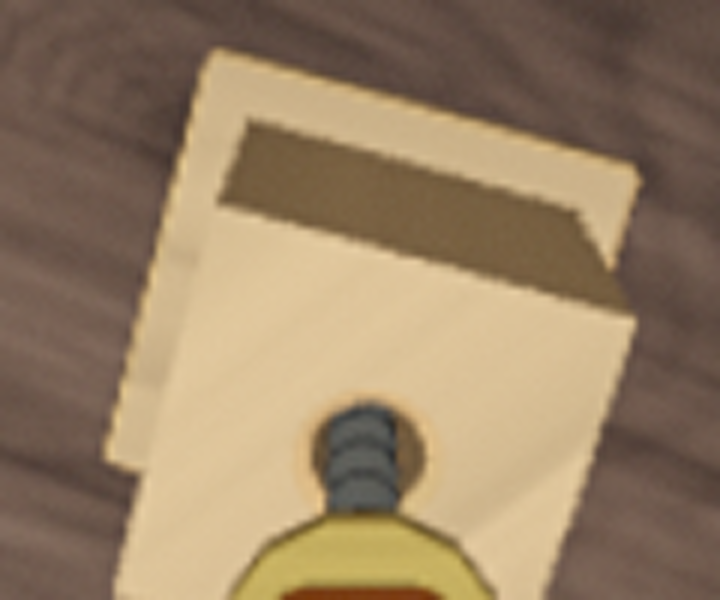

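```bash
python3 -m handwheel '12 0 0 0 0 0 0.1; 12 0 0 0 0 0 0.1; 12 0 0 0 0 0 0.1; 8 0 0 0 0 0 0.1; 3 0 0 0 0 0 0.1; 0 0 0 0 0 0 0.1; 0 0 0 0 0 0 0.1'; python3 -m handwheel '1.5 0 0 0 0 0 0.1; 0 0 0 0 0 0 0.1; 0 0 0 0 0 0 0.1'
```

```text
time: 24.5
tcp_pos: [665.9, -52.4, 83.4]
tool_rot: [-0.147, 0.691, 0.147, 0.692]
ft_force: [0.6, -0.7, 0.2]
opening: 15.3
time: 24.88
tcp_pos: [665.9, -52.4, 81.8]
tool_rot: [-0.147, 0.691, 0.147, 0.692]
ft_force: [0.2, -0.7, 1.4]
opening: 15.2
```

Seating contact came at TCP z=81.8, against 81.7 when I gripped it, so the rod didn't slip. I'll release and retreat upwards.

```bash
python3 -m handwheel '0 0 0 0 0 0 0.5; 0 0 0 0 0 0 0.5; 0 0 0 0 0 0 0.5; 0 0 0 0 0 0 0.5; -30 0 0 0 0 0 0.5; -50 0 0 0 0 0 0.5; -60 0 0 0 0 0 0.5; -60 0 0 0 0 0 0.5; 0 0 0 0 0 0 0.5;0 0 0 0 0 0 0.5'; python3 - <<'E'
from h import *
im,s=snap("wrist","w17"); plan([400,-260,300],np.radians(-65),s); print(s["qpos"])
snap("top","top2",(350,160,460,280),6)
E
```

```text
time: 26.12
tcp_pos: [665.3, -52.3, 280.9]
tool_rot: [-0.147, 0.692, 0.147, 0.692]
ft_force: [0.4, 0.3, -1.1]
opening: 42.6
pos [665.301 -52.283 280.94 ] yaw 24.02 -> world d [-265.301 -207.717   19.06 ]
 tool shift (now axes) [ -18.988  -81.742 -326.882]  rotvec [ 1.554 -0.     0.   ]  shift after turn [ -19.06  -328.23    76.135]
[-0.259  0.372  1.244 -0.     1.526 -2.249]
```

View pics/w17.png

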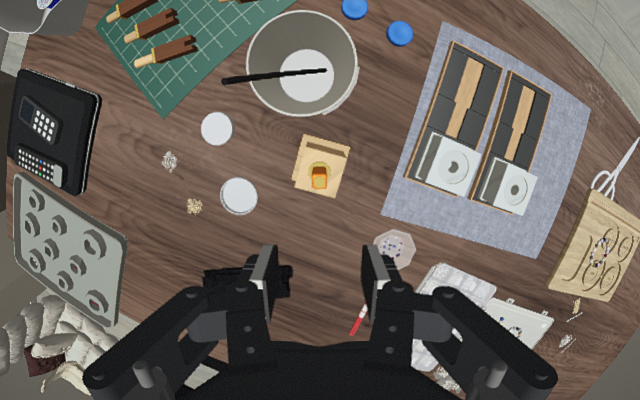

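View pics/top2.png

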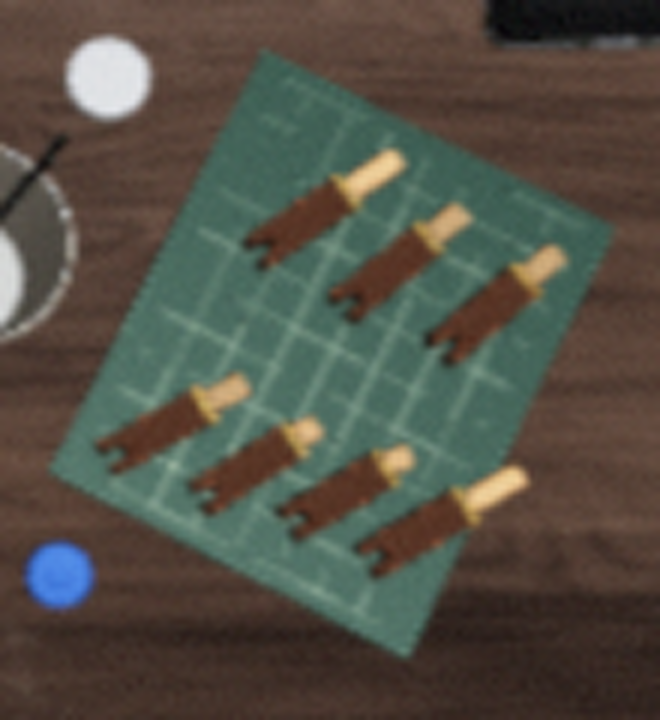

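The rod stands in its stand at (320,175). The medium stems are at top-view crop (175,420), (400,265) and (495,305). I'll take the one at (175,420) first, so compute its pose.

```bash
python3 - <<'E'
from h import *
s=robot.state()
def w(c,z): return unp("top",(c[0]/6+350,c[1]/6+160),z)[:2]
for nm,b,t in [("mA",(106,455),(240,383)),("sA",(200,500),(315,430)),("m_topmid",(340,305),(462,215)),("m_topR",(437,350),(557,258))]:
    B=w(b,11);T=w(t,11);d=T-B;L=np.linalg.norm(d);u=d/L;print(nm,"L",L.round(1),"heading",np.degrees(np.arctan2(d[1],d[0])).round(1),"body ctr",B+u*32)
plan([440,-235,250],np.radians(-61),s)
E
```

```text
mA L 84.4 heading -61.7 body ctr [ 477.687 -228.625]
sA L 74.7 heading -58.8 body ctr [ 454.684 -278.953]
m_topmid L 85.8 heading -53.7 body ctr [ 565.025 -356.854]
m_topR L 85.6 heading -52.9 body ctr [ 540.577 -409.446]
pos [664.532 -52.092 278.93 ] yaw 24.02 -> world d [-224.532 -182.908  -28.93 ]
 tool shift (now axes) [  29.591  -75.759 -279.449]  rotvec [ 1.484 -0.004  0.   ]  shift after turn [  28.93  -285.055   51.119]
```

```bash
python3 -m handwheel '0 0 0 0.165 0 0 0.5; 0 0 0 0.165 0 0 0.5; 0 0 0 0.165 0 0 0.5; 0 0 0 0.165 0 0 0.5; 0 0 0 0.165 0 0 0.5; 0 0 0 0.165 0 0 0.5; 0 0 0 0.165 0 0 0.5; 0 0 0 0.165 0 0 0.5; 0 0 0 0.164 0 0 0.5; 0 0 0 0 0 0 0.5'; python3 - <<'E'
from h import *
plan([459,-193,250],np.radians(-61))
E
```

```text
time: 27.48
tcp_pos: [664.7, -52.2, 279.2]
tool_rot: [0.358, 0.611, -0.359, 0.608]
ft_force: [0.4, -0.9, 0.0]
opening: 42.6
pos [664.74  -52.176 279.239] yaw -60.91 -> world d [-205.74  -140.824  -29.239]
 tool shift (now axes) [  29.798 -248.18    23.112]  rotvec [ 0.002 -0.002  0.002]  shift after turn [  29.239 -248.217   23.423]
```

```bash
python3 -m handwheel '0 -50 4.6 0 0 0 0.35; 0 -50 4.6 0 0 0 0.35; 9 -50 4.6 0 0 0 0.35; 10 -50 4.6 0 0 0 0.35; 10 -48 4.6 0 0 0 0.35; 0 0 0 0 0 0 0.35; 0 0 0 0 0 0 0.35; 0 0 0 0 0 0 0.35'; python3 - <<'E'
from h import *
im,s=snap("wrist","w18"); print(s["tcp_pos"],np.degrees(yaw(s)),s["opening"])
E
```

```text
time: 28.48
tcp_pos: [460.5, -192.2, 252.5]
tool_rot: [0.358, 0.609, -0.358, 0.61]
ft_force: [-0.3, 0.1, -0.0]
opening: 30.1
[ 460.514 -192.175  252.506] -60.88108975099542 30.12682144815802
```

View pics/w18.png

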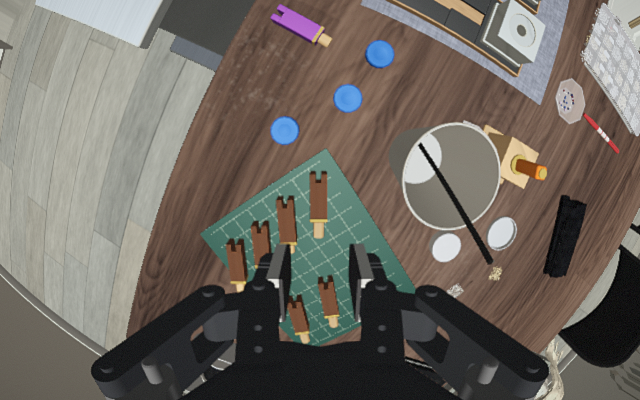

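The target stem runs from (318,172) to (319,238), with its tenon towards the bottom. Here is a close crop.

```bash
python3 - <<'E'
from h import *
im,s=snap("wrist","w19",(270,155,350,245),8)
E
```

```text
(no output)
```

View pics/w19.png

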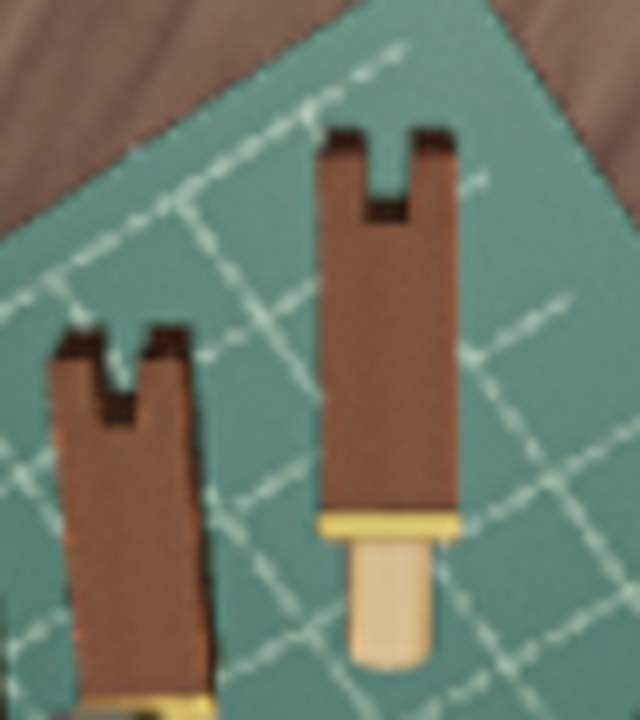

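```bash
python3 - <<'E'
from h import *
s=robot.state(); print(s["tcp_pos"])
def w(c,z): return unp("wrist",(c[0]/8+270,c[1]/8+155),z,s)[:2]
for z in (22,24):
    C=[w(c,z) for c in [(318,157),(457,155),(458,537),(320,538)]]
    r=(C[0]+C[1])/2;f=(C[2]+C[3])/2;d=f-r
    print(z,"len",np.linalg.norm(d),"wid",np.linalg.norm(C[1]-C[0]),np.linalg.norm(C[2]-C[3]),"hd",np.degrees(np.arctan2(d[1],d[0])),"ctr",(r+f)/2)
    t=w((390,668),z-10); print("  tenon len",np.linalg.norm(t-f))
P=[(477.3,-227.7)]
nb=[w(c,22) for c in [(50,360),(190,355),(210,690),(80,693)]]; print(np.array(nb))
plan([*((r+f)/2),250],np.arctan2(d[1],d[0]),s)
E
```

```text
[ 460.422 -192.17   252.466]
22 len 62.738717916792154 wid 21.368387826886682 22.235317411637332 hd -60.700711972284616 ctr [ 477.453 -225.231]
  tenon len 27.559781414363716
24 len 62.40167881481092 wid 21.25359456232697 22.115866908638093 hd -60.700711972284566 ctr [ 477.162 -224.696]
  tenon len 27.435926709595527
[[ 431.387 -252.552]
 [ 450.479 -240.973]
 [ 480.152 -290.729]
 [ 461.554 -301.963]]
pos [ 460.422 -192.17   252.466] yaw -60.9 -> world d [ 16.74  -32.526  -2.466]
 tool shift (now axes) [ 2.474 -1.194 36.561]  rotvec [-0.003  0.    -0.   ]  shift after turn [ 2.466 -1.319 36.557]
```

```bash
python3 -m handwheel '0 -1.3 28.5 0 0 0 0.33; 50 0 0 0 0 0 0.33; 50 0 0 0 0 0 0.33; 50 0 0 0 0 0 0.33; 20 0 0 0 0 0 0.33; 0 0 0 0 0 0 0.33; 0 0 0 0 0 0 0.33'; python3 - <<'E'
from h import *
im,s=snap("wrist","w20",(220,160,420,320),4); plan([473.4,-218,8],np.radians(-60.7),s)
E
```

```text
time: 29.45
tcp_pos: [473.5, -218.7, 83.6]
tool_rot: [0.359, 0.609, -0.359, 0.61]
ft_force: [0.4, -0.4, 0.1]
opening: 28.2
pos [ 473.509 -218.664   83.649] yaw -60.97 -> world d [ -0.109   0.664 -75.649]
 tool shift (now axes) [75.647  0.155 -0.796]  rotvec [-0.005  0.002 -0.001]  shift after turn [75.649  0.23  -0.632]
```

View pics/w20.png

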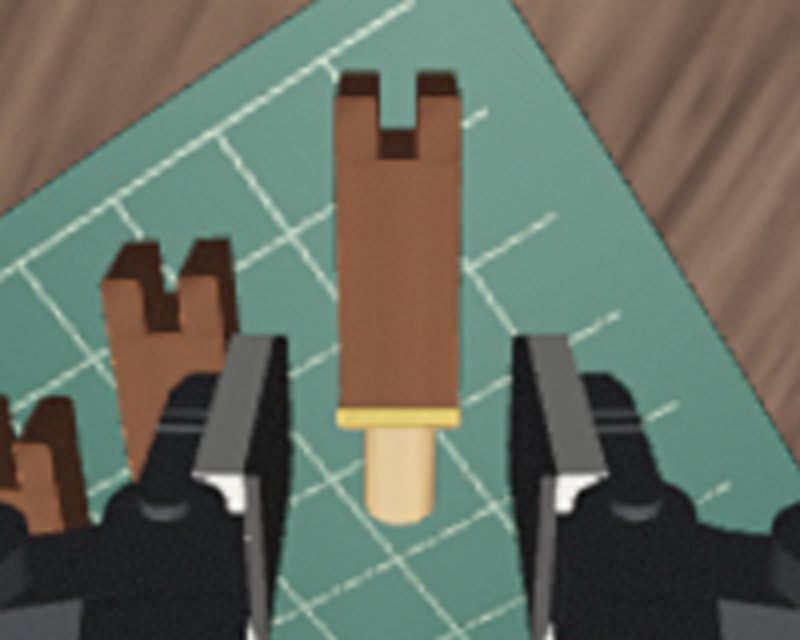

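```bash
python3 -m handwheel '40 0 -0.5 0 0 0 0.33; 25 0 0 0 0 0 0.33; 0 0 0 0 0 0 0.33; 0 0 0 0 0 0 0.33'; python3 - <<'E'
from h import *
im,s=snap("wrist","w21",(220,160,420,320),4)
E
```

```text
time: 30.0
tcp_pos: [473.4, -218.7, 19.2]
tool_rot: [0.359, 0.608, -0.359, 0.61]
ft_force: [-0.2, -0.2, 1.2]
opening: 28.0
```

View pics/w21.png

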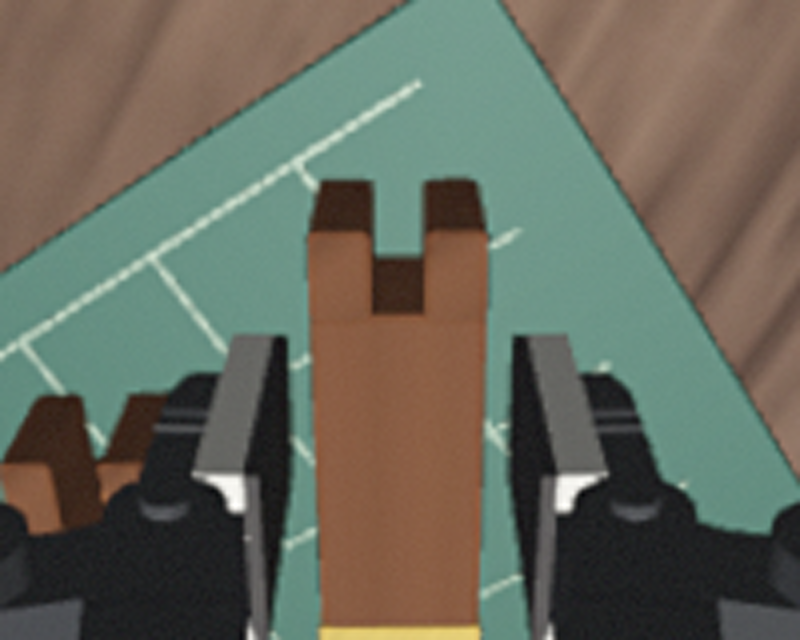

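```bash
python3 -m handwheel '10 0 0 0 0 0 0.33; 0 0 0 0 0 0 0.33; 0 0 0 0 0 0 0.2; 0 0 0 0 0 0 0.2; 0 0 0 0 0 0 0.2; 0 0 0 0 0 0 0.2' 40; python3 -m handwheel '-10 0 0 0 0 0 0.2; -20 0 0 0 0 0 0.2; -50 0 0 0 0 0 0.2; -50 0 0 0 0 0 0.2; 0 0 0 0 0 0 0.2; 0 0 0 0 0 0 0.2'; python3 - <<'E'
from h import *
im,s=snap("wrist","w22",(220,160,420,320),4)
E
```

```text
time: 30.8
tcp_pos: [472.1, -217.7, 7.3]
tool_rot: [0.359, 0.609, -0.359, 0.609]
ft_force: [-0.1, -0.1, -0.2]
opening: 21.1
time: 31.55
tcp_pos: [471.8, -217.5, 137.1]
tool_rot: [0.359, 0.609, -0.359, 0.609]
ft_force: [0.0, -0.0, -1.1]
opening: 21.0
```

View pics/w22.png

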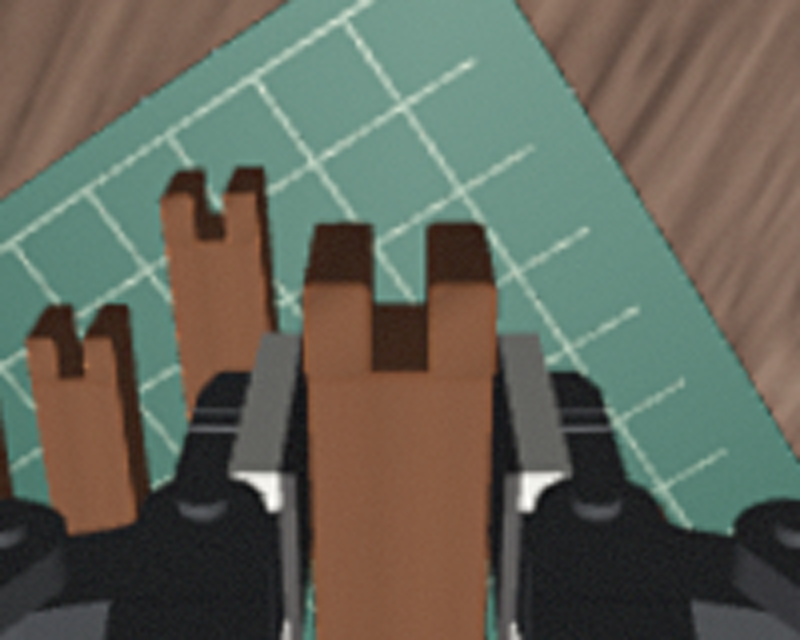

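Gripped cleanly. I'll turn to the left kit's heading (8.3°) and carry it over.

```bash
python3 -m handwheel '-15 0 0 -0.173 0 0 0.2; -15 0 0 -0.173 0 0 0.2; -10 0 0 -0.173 0 0 0.2; 0 0 0 -0.173 0 0 0.2; 0 0 0 -0.173 0 0 0.2; 0 0 0 -0.173 0 0 0.2; 0 0 0 -0.17 0 0 0.2; 0 0 0 0 0 0 0.2;0 0 0 0 0 0 0.2'; python3 - <<'E'
from h import *
s=robot.state()
# where is stem rear edge relative to TCP (tool frame)
h=16.7
u=np.array([np.cos(yaw(s)),np.sin(yaw(s))])
im,s=snap("wrist","w23",(220,160,420,320),4)
P=unp("wrist",(320,230.7),s["tcp_pos"][2]+h,s); print("rear-TCP",toolT(s)[:3,:3].T@(P-s["tcp_pos"]))
ctr=np.array([451,197.4]); t=ctr-u*9
plan([*t,180],np.radians(8.3),s)
E
```

```text
time: 32.72
tcp_pos: [471.6, -217.4, 176.3]
tool_rot: [-0.049, 0.706, 0.05, 0.705]
ft_force: [0.8, -0.9, -0.8]
opening: 21.3
rear-TCP [-16.666   0.411 -23.385]
pos [ 471.628 -217.363  176.261] yaw 8.05 -> world d [-29.539 413.504   3.739]
 tool shift (now axes) [ -3.174 413.573  28.621]  rotvec [-0.004 -0.001 -0.001]  shift after turn [ -3.739 413.437  30.462]
```

View pics/w23.png

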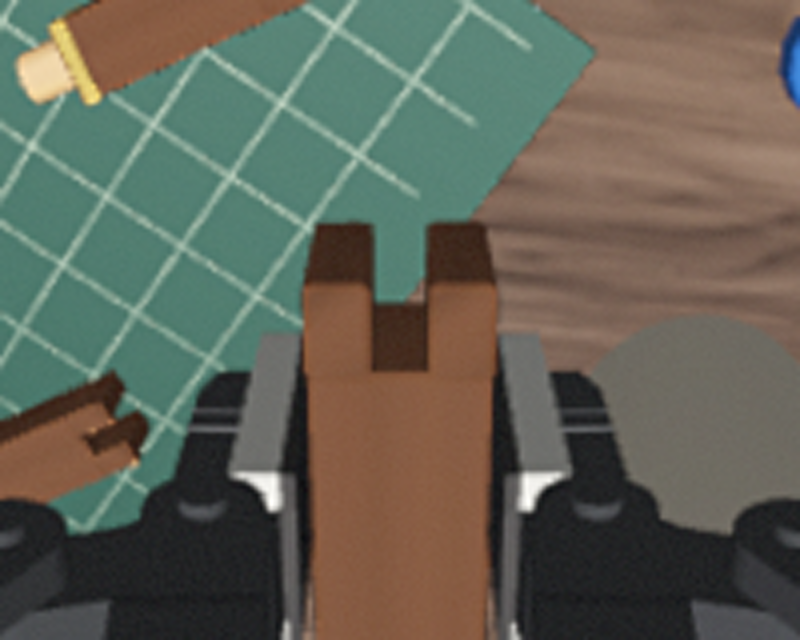

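```bash
python3 -m handwheel '-20 0 -15 0 0 0 0.2; -10 46 -10 0 0 0 0.2; 0 46 0 0 0 0 0.2; 0 46 0 0 0 0 0.2; 0 46 0 0 0 0 0.2; 0 46 0 0 0 0 0.2; 0 46 15 0 0 0 0.2; 0 46 20 0 0 0 0.2; 0 46 20 0 0 0 0.2; 0 45 0 0 0 0 0.2; 0 0 0 0 0 0 0.2; 0 0 0 0 0 0 0.2'; python3 - <<'E'
from h import *
s=robot.state()
im,s=snap("wrist","w24")
ctr=np.array([451,197.4]); u=np.array([np.cos(np.radians(8.3)),np.sin(np.radians(8.3))]); t=ctr-u*8.8
plan([*t,180],np.radians(8.3),s)
E
```

```text
time: 34.28
tcp_pos: [442.8, 194.9, 207.1]
tool_rot: [-0.051, 0.705, 0.05, 0.705]
ft_force: [0.4, 0.5, -1.3]
opening: 21.0
pos [442.755 194.915 207.071] yaw 8.18 -> world d [ -0.462   1.214 -27.071]
 tool shift (now axes) [27.071  1.281 -0.273]  rotvec [-0.002 -0.     0.   ]  shift after turn [27.071  1.268 -0.282]
```

View pics/w24.png

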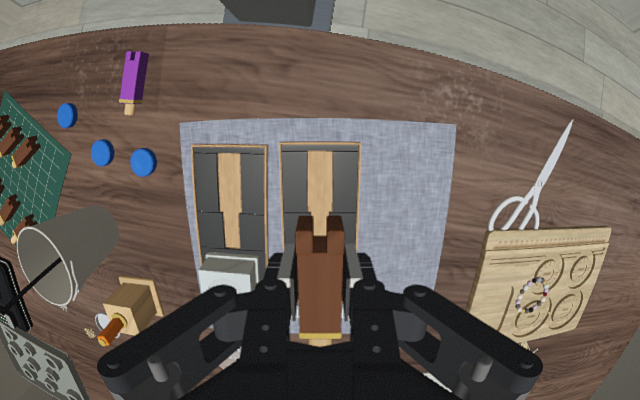

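```bash
python3 -m handwheel '40 1.2 0 0 0 0 0.2; 50 0 0 0 0 0 0.2; 50 0 0 0 0 0 0.2; 20 0 0 0 0 0 0.2; 0 0 0 0 0 0 0.2; 0 0 0 0 0 0 0.2'; python3 - <<'E'
from h import *
im,s=snap("wrist","w25",(240,130,400,270),5)
plan([442.3,196.1,60],np.radians(8.3),s)
E
```

```text
time: 35.08
tcp_pos: [444.0, 196.0, 48.6]
tool_rot: [-0.05, 0.704, 0.05, 0.706]
ft_force: [0.0, -0.4, -0.7]
opening: 21.1
pos [444.027 196.024  48.638] yaw 8.13 -> world d [-1.727  0.076 11.362]
 tool shift (now axes) [-11.366   0.32   -1.672]  rotvec [-0.003  0.002  0.   ]  shift after turn [-11.362   0.325  -1.698]
```

View pics/w25.png

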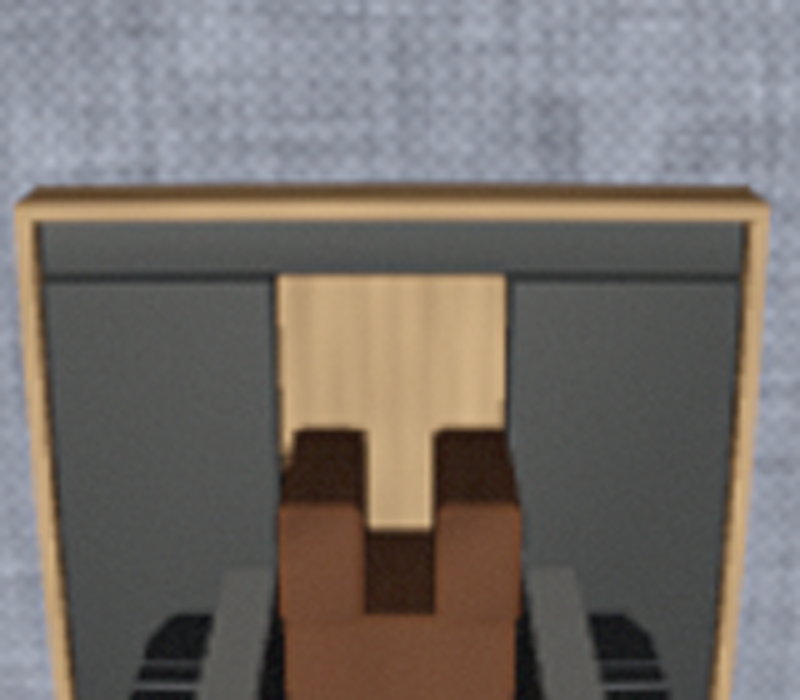

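```bash
python3 - <<'E'
from h import *
s=robot.state(); M=toolT(s)[:3,:3]
f=lambda c,z:(M.T@(unp("wrist",(240+c[0]/5,130+c[1]/5),z,s)-s["tcp_pos"])).round(2)
z=s["tcp_pos"][2]; print(z)
print("bay rear",f((278,275),10.8),f((506,275),10.8))
print("bay side",f((274,400),10.8),f((508,400),10.8))
print("stem rear bottom",f((293,430),z-5.3),f((507,430),z-5.3),"top",f((280,503),z+16.7),f((520,503),z+16.7))
E
```

```text
48.915736981058075
bay rear [ 38.02 -14.15 -30.01] [ 38.02  13.22 -30.02]
bay side [ 38.07 -15.   -14.13] [ 38.07  13.81 -14.15]
stem rear bottom [  5.23 -10.38 -22.22] [  5.23  11.29 -22.23] top [-16.77 -10.1  -23.45] [-16.77  10.93 -23.46]
```

```bash
python3 -m handwheel '10 -0.9 -2.6 0 0 0 0.2; 12 0 0 0 0 0 0.2; 6 0 0 0 0 0 0.2; 0 0 0 0 0 0 0.2; 0 0 0 0 0 0 0.2'; python3 - <<'E'
from h import *
im,s=snap("wrist","w26",(240,130,400,270),5)
E
```

```text
time: 35.75
tcp_pos: [440.5, 195.3, 19.4]
tool_rot: [-0.051, 0.705, 0.051, 0.705]
ft_force: [0.2, -0.4, -0.2]
opening: 20.9
```

View pics/w26.png

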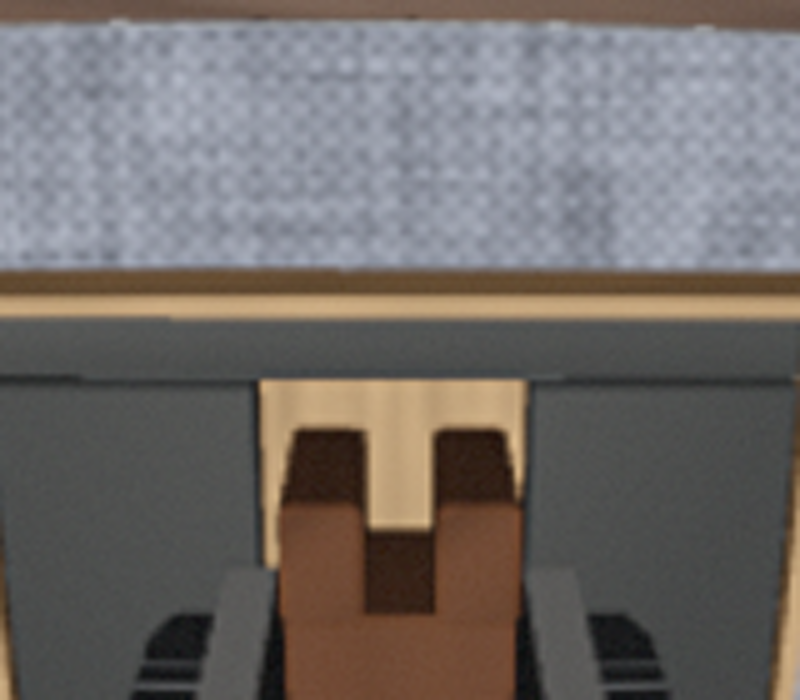

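```bash
python3 -m handwheel '4 -0.7 0 0 0 0 0.2; 3 0 0 0 0 0 0.2; 0 0 0 0 0 0 0.2; 0 0 0 0 0 0 0.2'|egrep 'pos|force'; python3 -m handwheel '2 0 0 0 0 0 0.2; 0 0 0 0 0 0 0.2; 0 0 0 0 0 0 0.2'|egrep 'pos|force'
```

```text
tcp_pos: [440.4, 194.5, 12.3]
ft_force: [-1.0, 0.1, 0.2]
tcp_pos: [440.7, 194.6, 11.2]
ft_force: [-3.8, -0.0, 8.9]
```

Contact at z=11.2 is the bay floor; resting on the foam top would have read about 16. I'll release.

```bash
python3 -m handwheel '-1.5 0 0 0 0 0 0.36; 0 0 0 0 0 0 0.36; 0 0 0 0 0 0 0.36; 0 0 0 0 0 0 0.36; -20 0 0 0 0 0 0.36; -50 0 0 0 0 0 0.36; -60 0 0 0 0 0 0.36; -60 0 0 0 0 0 0.36; 0 0 -15 0 0 0 0.36; 0 0 0 0 0 0 0.36; 0 0 0 0 0 0 0.36'; python3 - <<'E'
from h import *
im,s=snap("wrist","w27",(200,110,400,270),4)
E
```

```text
time: 38.05
tcp_pos: [425.1, 192.3, 200.7]
tool_rot: [-0.051, 0.706, 0.05, 0.705]
ft_force: [1.0, -0.0, -0.5]
opening: 30.6
```

View pics/w27.png

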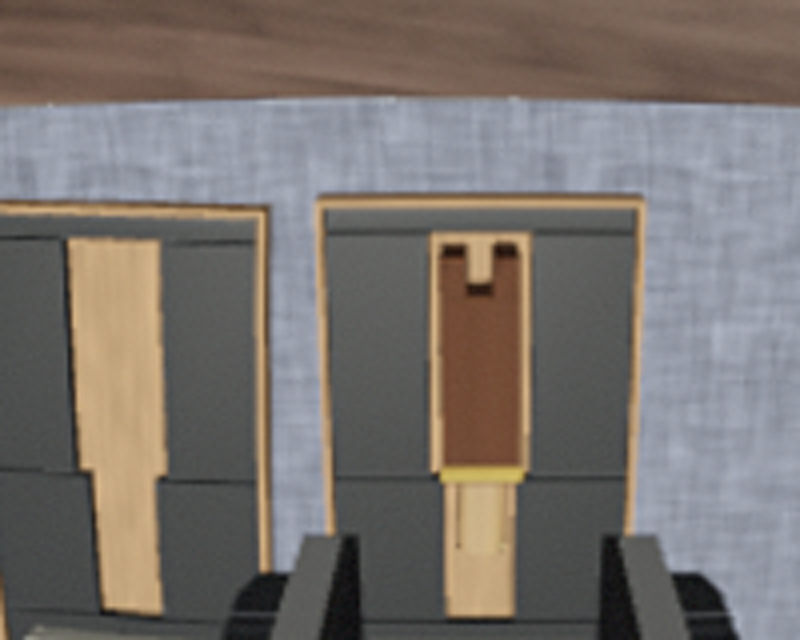

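The left kit's stem is seated flat, body in the bay and tenon in the channel towards the plinth. Next is a dust cap for the left kit, using the one near (454,-26).

```bash
python3 -m handwheel '0 -45 5 0 0 0 0.55; 0 -45 5 0 0 0 0.55; 0 -45 5 0 0 0 0.55; 0 -45 5 0 0 0 0.55; 0 -36 5 0 0 0 0.55; 20 0 0 0 0 0 0.55; 20 0 0 0 0 0 0.55; 0 0 0 0 0 0 0.55; 0 0 0 0 0 0 0.55'; python3 - <<'E'
from h import *
im,s=snap("wrist","w28")
print(s["tcp_pos"],np.degrees(yaw(s)))
for d in robot.masks_of("wrist","cap_1"):
    m=d["pixels"]; ys,xs=np.nonzero(m); 
    if d["p"]>.3: print(d["p"],xs.min(),xs.max(),ys.min(),ys.max(),unp("wrist",d["pixel"],10,s)[:2])
E
```

```text
time: 39.22
tcp_pos: [481.4, -17.9, 162.1]
tool_rot: [-0.051, 0.705, 0.051, 0.705]
ft_force: [0.1, 0.6, -0.2]
opening: 47.0
[481.384 -17.891 162.083] 8.2069745508651
0.93 164 198 70 104 [ 398.979 -167.749]
0.74 226 261 123 159 [452.142 -97.929]
0.69 294 331 138 175 [453.466 -26.253]
```

View pics/w28.png

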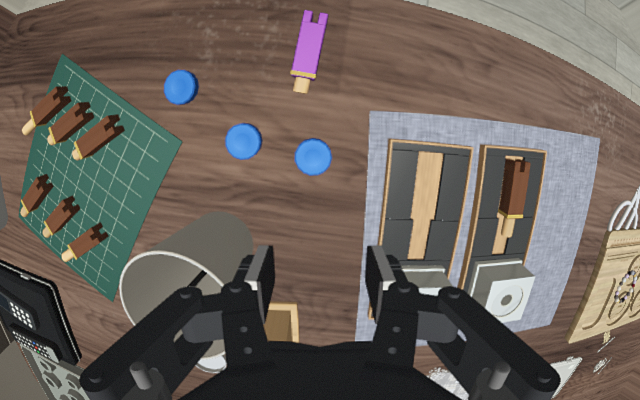

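```bash
python3 -m handwheel '25 -4.3 -28.9 0 0 0 0.55; 30 0 0 0 0 0 0.55; 30 0 0 0 0 0 0.55; 0 0 0 0 0 0 0.55; 0 0 0 0 0 0 0.55; 0 0 0 0 0 0 0.55'; python3 - <<'E'
from h import *
im,s=snap("wrist","w29",(220,150,420,300),4)
hsv=cv2.cvtColor(np.ascontiguousarray(im),cv2.COLOR_RGB2HSV); m=cv2.inRange(hsv,(100,120,60),(125,255,255))
n,l,st,ce=cv2.connectedComponentsWithStats(m)
for i in range(1,n):
    if st[i,4]>300:
        print(st[i],ce[i])
        c,_=cv2.findContours((l==i).astype(np.uint8),cv2.RETR_EXTERNAL,cv2.CHAIN_APPROX_NONE)
        pts=c[0][:,0,:]; W=np.array([unp("wrist",p,6,s)[:2] for p in pts]); W2=np.array([unp("wrist",p,12,s)[:2] for p in pts])
        print(" mid z6",(W.max(0)+W.min(0))/2,np.ptp(W,0)," z12",(W2.max(0)+W2.min(0))/2,np.ptp(W2,0))
plan([453.5,-26.2,2],np.radians(8.2),s)
E
```

```text
time: 40.08
tcp_pos: [454.5, -26.6, 78.5]
tool_rot: [-0.051, 0.704, 0.05, 0.706]
ft_force: [-0.6, 0.0, 0.6]
opening: 46.8
[ 122   95   44   47 1584] [143.449 117.422]
 mid z6 [ 399.349 -171.368] [35.971 41.252]  z12 [ 398.773 -167.607] [34.963 40.096]
[ 202  166   48   49 1803] [225.145 190.201]
 mid z6 [447.908 -98.37 ] [37.458 36.924]  z12 [445.971 -96.655] [36.409 35.889]
[ 293  187   49   49 1879] [317.199 211.525]
 mid z6 [454.166 -28.109] [37.868 35.651]  z12 [452.054 -28.363] [36.807 34.652]
pos [454.493 -26.602  78.506] yaw 8.21 -> world d [ -0.993   0.402 -76.506]
 tool shift (now axes) [76.502  0.653 -1.148]  rotvec [0.    0.003 0.001]  shift after turn [76.506  0.539 -0.925]
```

View pics/w29.png

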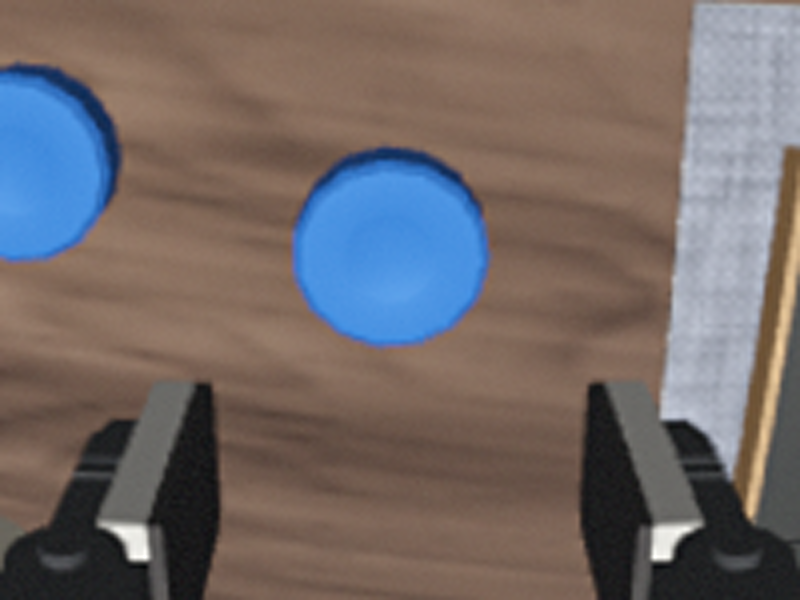

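```bash
python3 - <<'E'
from h import *
s=robot.state(); p=unp("wrist",(317.75,213.25),12,s); print(p); plan([p[0],p[1],2],np.radians(8.2),s)
E
```

```text
[452.585 -27.903  12.   ]
pos [454.248 -26.54   78.248] yaw 8.22 -> world d [ -1.663  -1.364 -76.248]
 tool shift (now axes) [76.245 -1.013 -2.029]  rotvec [0.    0.002 0.001]  shift after turn [76.248 -1.112 -1.841]
```

```bash
python3 -m handwheel '30 -1 -2 0 0 0 0.55; 30 0 0 0 0 0 0.55; 0 0 0 0 0 0 0.55; 0 0 0 0 0 0 0.55; 11 0 0 0 0 0 0.55; 6 0 0 0 0 0 0.55; 0 0 0 0 0 0 0.55; 0 0 0 0 0 0 0.55'; python3 - <<'E'
from h import *
im,s=snap("wrist","w30",(220,170,420,320),4)
plan([452.6,-27.9,1],np.radians(8.2),s)
E
```

```text
time: 41.12
tcp_pos: [451.3, -27.5, -0.1]
tool_rot: [-0.051, 0.705, 0.051, 0.705]
ft_force: [0.2, -0.0, -0.1]
opening: 46.8
pos [451.347 -27.51   -0.115] yaw 8.21 -> world d [ 1.253 -0.39   1.115]
 tool shift (now axes) [-1.114 -0.565  1.184]  rotvec [0. 0. 0.]  shift after turn [-1.115 -0.565  1.184]
```

View pics/w30.png

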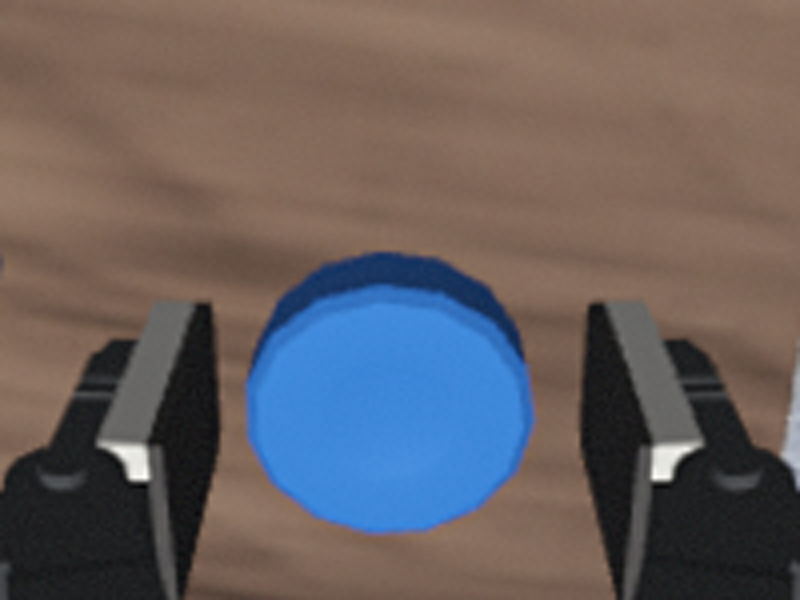

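```bash
python3 - <<'E'
from h import *
s=robot.state(); p=unp("wrist",(317.5,272.5),12,s); print(p); plan([p[0],p[1],1],np.radians(8.2),s)
E
```

```text
[452.09  -28.197  12.   ]
pos [451.422 -27.53   -0.03 ] yaw 8.21 -> world d [ 0.668 -0.667  1.03 ]
 tool shift (now axes) [-1.03  -0.755  0.566]  rotvec [0. 0. 0.]  shift after turn [-1.03  -0.755  0.566]
```

```bash
python3 -m handwheel '-1 -0.7 0.7 0 0 0 0.55; 0 0 0 0 0 0 0.3; 0 0 0 0 0 0 0.3; 0 0 0 0 0 0 0.3; 0 0 0 0 0 0 0.3; 0 0 0 0 0 0 0.3' 40; python3 -m handwheel '-10 0 0 0 0 0 0.3; -30 0 0 0 0 0 0.3; -50 0 0 0 0 0 0.3; -40 0 0 0 0 0 0.3; 0 0 0 0 0 0 0.3;0 0 0 0 0 0 0.3'; python3 - <<'E'
from h import *
im,s=snap("wrist","w31",(220,170,420,320),4)
plan([572.9,214.8,130],np.radians(8.2),s)
E
```

```text
time: 41.92
tcp_pos: [452.5, -28.3, 1.4]
tool_rot: [-0.051, 0.705, 0.05, 0.706]
ft_force: [-2.3, 0.9, 5.0]
opening: 34.2
time: 42.68
tcp_pos: [451.5, -27.9, 130.3]
tool_rot: [-0.051, 0.706, 0.051, 0.705]
ft_force: [0.3, -0.2, -1.3]
opening: 33.5
pos [451.524 -27.886 130.338] yaw 8.21 -> world d [121.376 242.686  -0.338]
 tool shift (now axes) [  0.306 222.866 154.789]  rotvec [ 0.    -0.001 -0.   ]  shift after turn [  0.338 222.894 154.749]
```

View pics/w31.png

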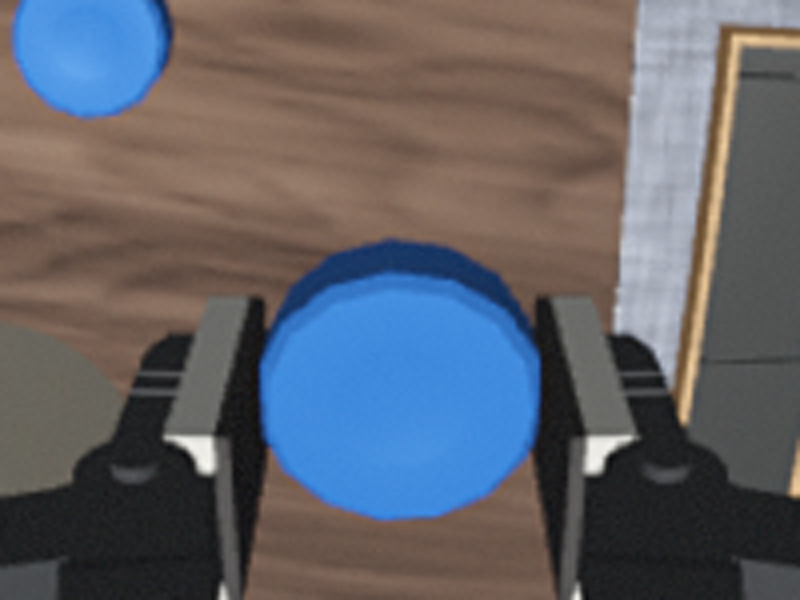

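```bash
python3 - <<'E'
from h import *
s=robot.state(); M=toolT(s)[:3,:3]; print(M.T@(unp("wrist",(320.25,269),s["tcp_pos"][2]+10.6,s)-s["tcp_pos"]))
E
python3 -m handwheel '0 37.2 25.8 0 0 0 0.3; 0 37.2 25.8 0 0 0 0.3; 0 37.2 25.8 0 0 0 0.3; 0 37.2 25.8 0 0 0 0.3; 0 37.2 25.8 0 0 0 0.3; 0 37 25.8 0 0 0 0.3; 0 0 0 0 0 0 0.3; 0 0 0 0 0 0 0.3; 30 0 0 0 0 0 0.3; 0 0 0 0 0 0 0.3; 0 0 0 0 0 0 0.3'; python3 - <<'E'
from h import *
im,s=snap("wrist","w32",(220,150,420,300),4)
plan([572.9,214.8,100],np.radians(8.2),s)
print(proj("wrist",[572.9,214.8,52],s))
E
```

```text
[-10.598   0.57   -0.572]
time: 44.1
tcp_pos: [573.4, 214.0, 101.3]
tool_rot: [-0.05, 0.705, 0.05, 0.705]
ft_force: [0.2, -0.0, 0.2]
opening: 34.2
pos [573.448 214.012 101.305] yaw 8.15 -> world d [-0.548  0.788 -1.305]
 tool shift (now axes) [ 1.305  0.857 -0.431]  rotvec [-0.001 -0.     0.   ]  shift after turn [ 1.305  0.858 -0.43 ]
[320.472 224.041]
```

View pics/w32.png

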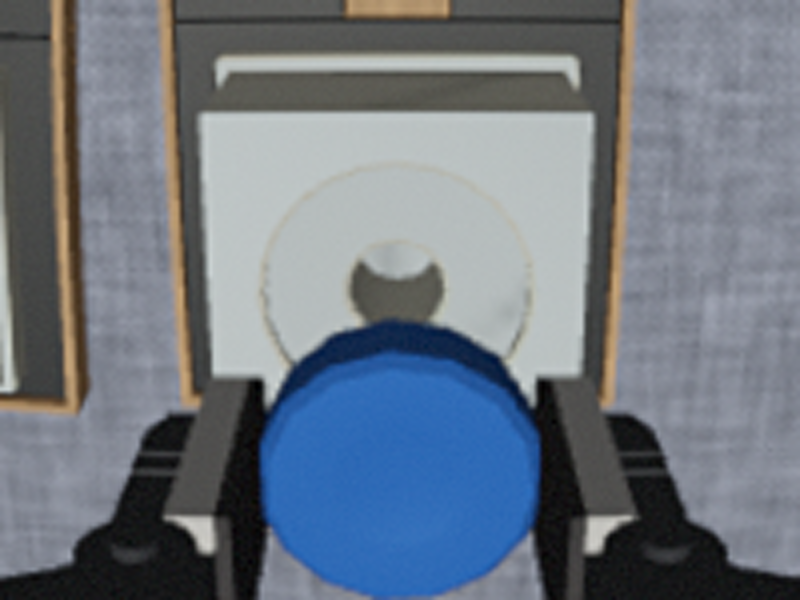

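```bash
python3 - <<'E'
from h import *
s=robot.state(); M=toolT(s)[:3,:3]; o=M.T@(unp("wrist",(319.2,221.3),51.8,s)-s["tcp_pos"]); print(o)
print("pocket by circle", M.T@(unp("wrist",(220+396.5/4,150+285/4),51.8,s)-s["tcp_pos"]))
E
```

```text
[50.095  0.018 -2.076]
pocket by circle [50.095 -0.032 -2.112]
```

```bash
python3 -m handwheel '15 -0.3 -1.2 0 0 0 0.3; 15 0 0 0 0 0 0.3; 10 0 0 0 0 0 0.3; 0 0 0 0 0 0 0.3; 0 0 0 0 0 0 0.3'; python3 - <<'E'
from h import *
im,s=snap("wrist","w33",(220,150,420,300),4)
E
```

```text
time: 44.78
tcp_pos: [572.6, 214.3, 61.0]
tool_rot: [-0.051, 0.705, 0.051, 0.705]
ft_force: [0.1, -0.2, -0.1]
opening: 33.5
```

View pics/w33.png

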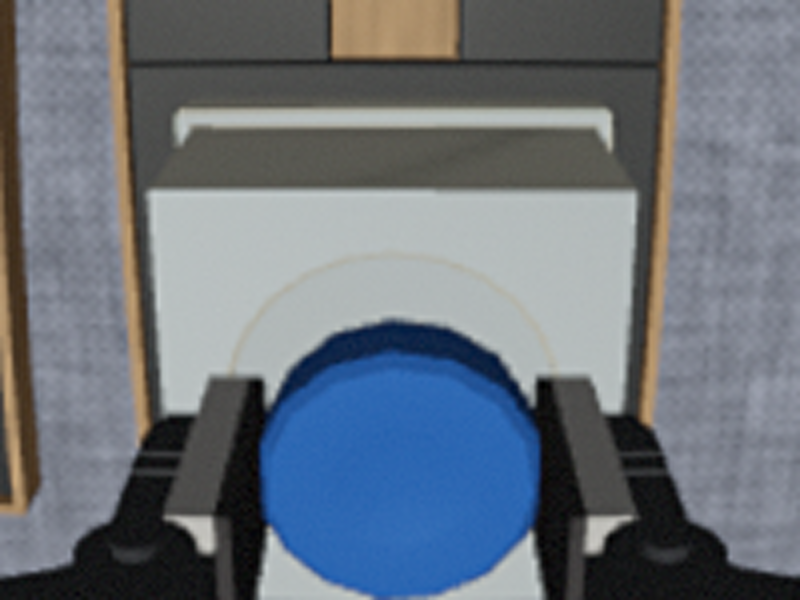

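```bash
python3 - <<'E'
from h import *
s=robot.state(); M=toolT(s)[:3,:3]; f=lambda c,z:M.T@(unp("wrist",(220+c[0]/4,150+c[1]/4),z,s)-s["tcp_pos"])
z=s["tcp_pos"][2]; print(z, "pocket ctr z",f((392,252),54.8)[2]+22,"cap ctr z",f((400,322),z-1.4)[2]+18, f((262,460),z+10.6),f((540,460),z+10.6))
print(f((150,190),54.8),f((636,190),54.8), f((231,360),54),f((555,360),54))
E
```

```text
61.317721559441 pocket ctr z -1.397192380991772 cap ctr z 2.097763806406073 [-10.603 -16.247  -2.665] [-10.602  17.393  -2.667]
[  6.485 -31.221 -31.628] [  6.487  30.312 -31.657] [  7.309 -21.977  -7.811] [ 7.311 21.048 -7.847]
```

```bash
python3 - <<'E'
from h import *
s=robot.state(); M=toolT(s)[:3,:3]; f=lambda c,z:(M.T@(unp("wrist",(220+c[0]/4,150+c[1]/4),z,s)-s["tcp_pos"])).round(2)
z=s["tcp_pos"][2]
im,s=snap("wrist","w34",(280,220,360,310),8)
for r in (345,352,365): print(r,f((400,r),z+10.6))
print(f((400,598),z+10.6))
E
```

```text
345 [-10.62   0.43 -18.05]
352 [-10.62   0.43 -17.16]
365 [-10.62   0.43 -15.5 ]
[-10.58   0.47  17.73]
```

View pics/w34.png

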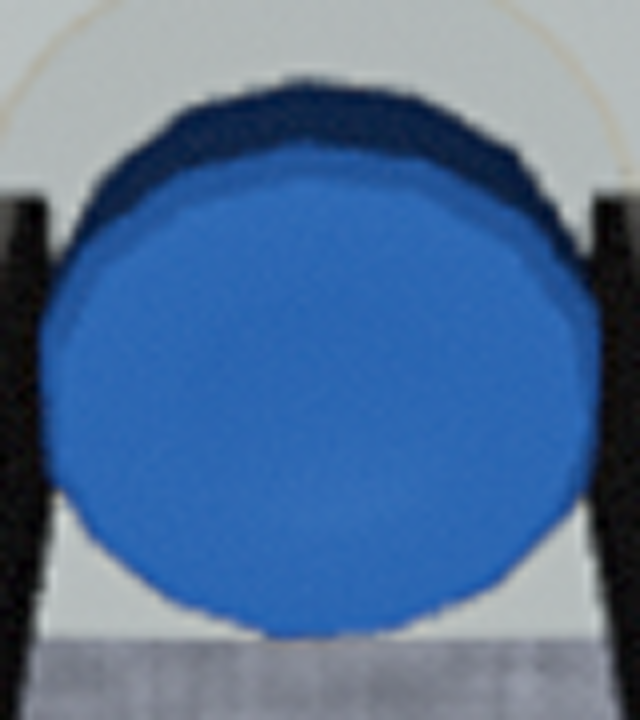

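```bash
python3 -m handwheel '3 -0.6 -1.5 0 0 0 0.3; 2 0 0 0 0 0 0.3; 0 0 0 0 0 0 0.3; 0 0 0 0 0 0 0.3'|egrep 'pos|force'; python3 -m handwheel '2 0 0 0 0 0 0.3; 0 0 0 0 0 0 0.3; 0 0 0 0 0 0 0.3'|egrep 'pos|force'; python3 -m handwheel '1.5 0 0 0 0 0 0.3; 0 0 0 0 0 0 0.3; 0 0 0 0 0 0 0.3'|egrep 'pos|force'; python3 - <<'E'
from h import *
im,s=snap("wrist","w35",(220,150,420,300),4)
E
```

```text
tcp_pos: [570.9, 213.5, 55.8]
ft_force: [0.9, -0.8, -0.1]
tcp_pos: [571.3, 213.5, 54.3]
ft_force: [-1.6, -0.5, 4.2]
tcp_pos: [571.3, 213.6, 54.2]
ft_force: [-5.2, -2.5, 13.1]
```

View pics/w35.png

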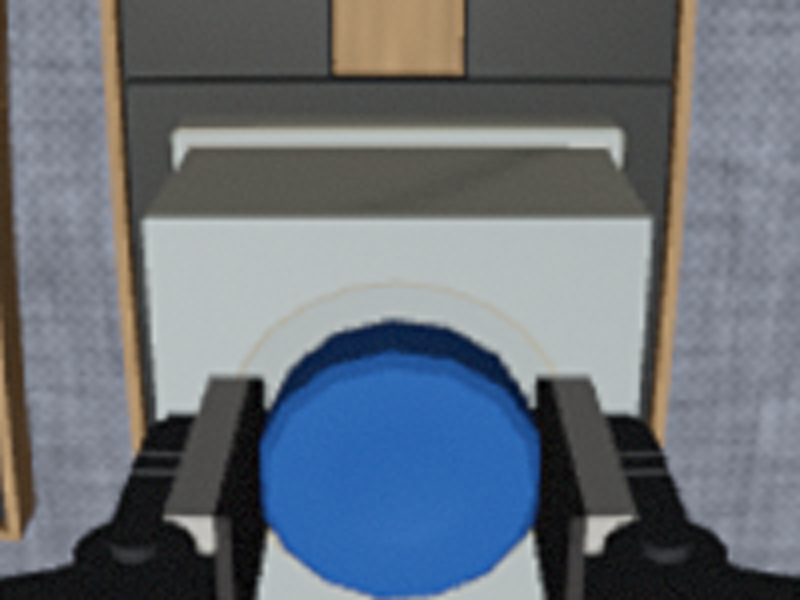

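```bash
python3 -m handwheel '-1.5 0 0 0 0 0 0.3; 0 0 0 0 0 0 0.55; 0 0 0 0 0 0 0.55; 0 0 0 0 0 0 0.55; 0 0 0 0 0 0 0.55; -20 0 0 0 0 0 0.55; -40 0 0 0 0 0 0.55; -40 0 0 0 0 0 0.55; 0 0 0 0 0 0 0.55; 0 0 0 0 0 0 0.55'; python3 - <<'E'
from h import *
im,s=snap("wrist","w36",(220,150,420,300),4)
E
```

```text
time: 47.42
tcp_pos: [570.9, 213.4, 154.4]
tool_rot: [-0.051, 0.705, 0.051, 0.705]
ft_force: [-0.4, -0.1, -0.0]
opening: 46.7
```

View pics/w36.png

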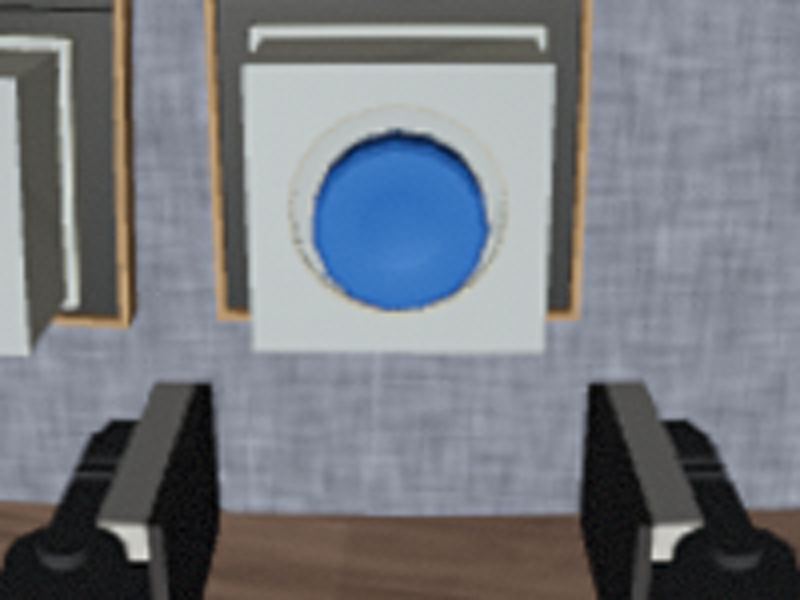

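The cap sits inside the pocket ring at crop (400,220), with gaps all round. Next is the second medium stem, so I'll check the mat again for changes.

```bash
python3 - <<'E'
from h import *
snap("top","top3",(350,160,460,280),6)
plan([530,-350,250],np.radians(-53))
E
```

```text
pos [569.963 213.305 152.671] yaw 8.21 -> world d [ -39.963 -563.305   97.329]
 tool shift (now axes) [ -96.998 -551.843 -120.181]  rotvec [ 1.068 -0.002  0.001]  shift after turn [ -97.329 -370.921  425.825]
```

View pics/top3.png

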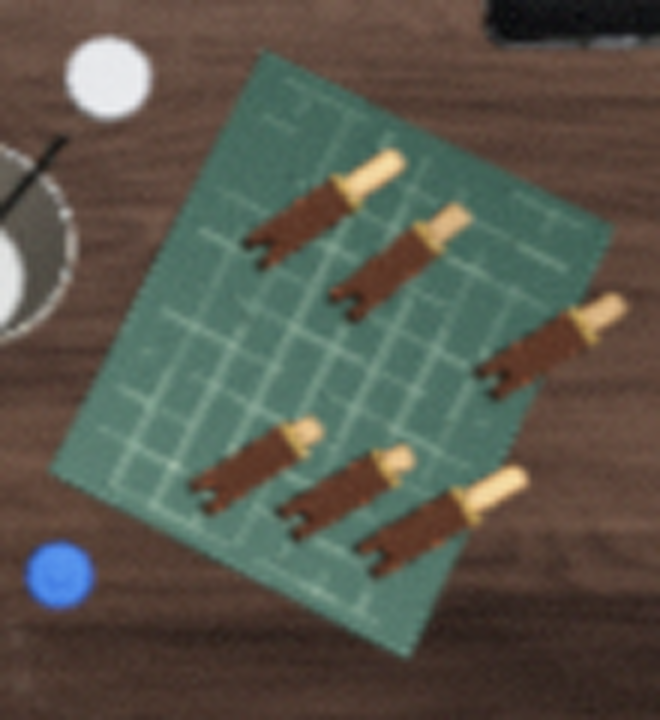

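One stem, the medium at crop (550,345), has been knocked aside. The medium at (400,265) still lies flat on the mat, so I'll take that one, raising the tool first.

```bash
python3 -m handwheel '-40 0 0 0.18 0 0 0.33; -40 0 0 0.18 0 0 0.33; -20 0 0 0.18 0 0 0.33; 0 0 0 0.18 0 0 0.33; 0 0 0 0.18 0 0 0.33; 0 0 0 0.18 0 0 0.33; 0 0 0 0 0 0 0.33; 0 0 0 0 0 0 0.33'; python3 - <<'E'
from h import *
plan([541,-325,250],np.radians(-53.7))
E
```

```text
time: 48.52
tcp_pos: [570.6, 213.4, 253.1]
tool_rot: [0.318, 0.632, -0.319, 0.631]
ft_force: [-0.7, -0.2, 0.9]
opening: 28.2
pos [570.585 213.404 253.065] yaw -53.5 -> world d [ -29.585 -538.404   -3.065]
 tool shift (now axes) [   3.219 -343.999  415.232]  rotvec [ 0.003 -0.001  0.001]  shift after turn [   3.065 -342.586  416.4  ]
```

```bash
python3 -m handwheel '0 -34.4 41.5 0 0 0 0.33; 0 -34.4 41.5 0 0 0 0.33; 0 -34.4 41.5 0 0 0 0.33; 0 -34.4 41.5 0 0 0 0.33; 0 -34.4 41.5 0 0 0 0.33; 0 -34.4 41.5 0 0 0 0.33; 0 -34.4 41.5 0 0 0 0.33; 0 -34.4 41.5 0 0 0 0.33; 0 -34.4 41.5 0 0 0 0.33; 0 -34.4 41.5 0 0 0 0.33; 0 0 0 0 0 0 0.33; 0 0 0 0 0 0 0.33'; python3 - <<'E'
from h import *
robot.camera("wrist")
im,s=snap("wrist","w37"); print(s["tcp_pos"],np.degrees(yaw(s)))
cv2.imwrite("pics/w37c.png",cv2.resize(im[150:260,250:370,::-1],None,fx=6,fy=6,interpolation=cv2.INTER_CUBIC))
E
```

```text
time: 50.02
tcp_pos: [539.5, -324.1, 253.4]
tool_rot: [0.319, 0.631, -0.319, 0.631]
ft_force: [0.2, 0.6, -0.4]
opening: 28.0
[ 539.745 -323.567  253.624] -53.570246967394795
```

View pics/w37.png

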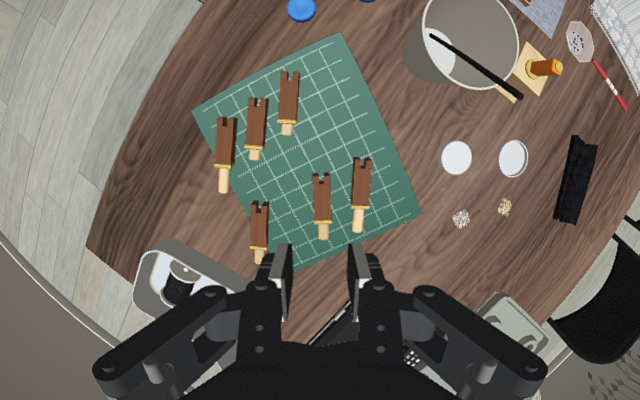

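View pics/w37c.png

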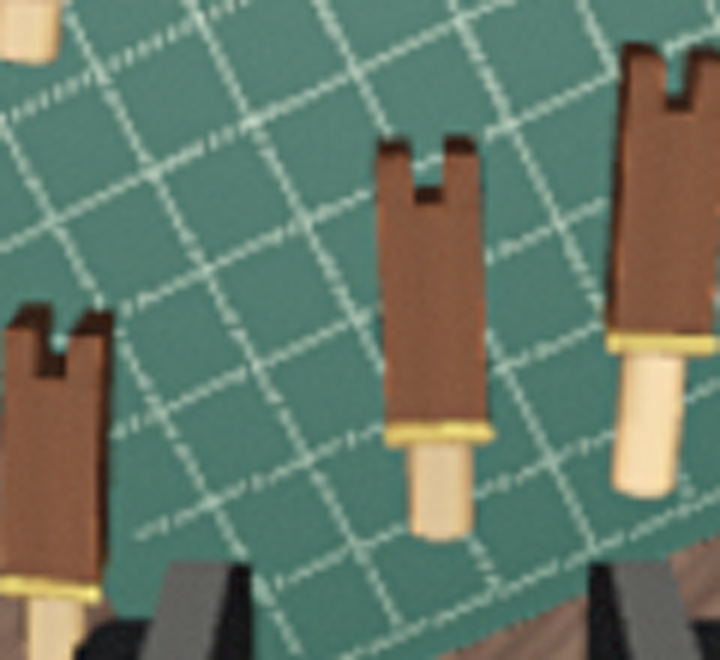

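```bash
python3 - <<'E'
from h import *
s=robot.state(); print(s["tcp_pos"])
def w(c,z): return unp("wrist",(c[0]/6+250,c[1]/6+150),z,s)[:2]
z=23
C=[w(c,z) for c in [(377,158),(479,153),(490,441),(386,442)]]
r=(C[0]+C[1])/2;f=(C[2]+C[3])/2;d=f-r;u=d/np.linalg.norm(d)
print("len",np.linalg.norm(d),"wid",np.linalg.norm(C[1]-C[0]),np.linalg.norm(C[2]-C[3]),"hd",np.degrees(np.arctan2(d[1],d[0])),"ctr",(r+f)/2, "tenon",np.linalg.norm(w((442,540),z-8)-f))
ctr=r+u*32; print(ctr)
for c in [(608,330),(620,60),(110,330),(103,580)]: v=w(c,z)-ctr; print("nb along",v@u,"perp",u[0]*v[1]-u[1]*v[0])
t=ctr-u*6
plan([*t,8],np.arctan2(d[1],d[0]),s)
E
```

```text
[ 539.859 -323.338  253.785]
len 62.96598333879187 wid 20.971988045860662 22.398610122990004 hd -51.45358588799899 ctr [ 565.786 -352.635] tenon 26.972813603942452
[ 566.108 -353.039]
nb along 7.038157968265307 perp 36.78386126929515
nb along -50.67470625001567 perp 39.782445340550865
nb along 3.253996843490216 perp -68.9061613265628
nb along 61.97802958000369 perp -76.04227455354096
pos [ 539.859 -323.338  253.785] yaw -53.55 -> world d [  22.51   -25.009 -245.785]
 tool shift (now axes) [245.772   3.192  33.592]  rotvec [-0.037 -0.    -0.   ]  shift after turn [245.785   2.021  33.587]
```

```bash
python3 -m handwheel '0 0 0 -0.037 0 0 0.36; 0 2 33.6 0 0 0 0.36; 50 0 0 0 0 0 0.36; 50 0 0 0 0 0 0.36; 50 0 0 0 0 0 0.36; 15 0 0 0 0 0 0.36; 0 0 0 0 0 0 0.36; 0 0 0 0 0 0 0.36; 0 0 0 0 0 0 0.36'; python3 - <<'E'
from h import *
im,s=snap("wrist","w38",(220,160,420,320),4); plan([562.4,-348.4,8],np.radians(-51.5),s)
E
```

```text
time: 51.25
tcp_pos: [563.3, -350.8, 91.5]
tool_rot: [0.307, 0.635, -0.308, 0.638]
ft_force: [-0.4, -0.3, 0.6]
opening: 30.5
pos [ 563.293 -350.796   91.455] yaw -51.54 -> world d [ -0.893   2.396 -83.455]
 tool shift (now axes) [83.444  0.734 -2.785]  rotvec [-0.001  0.004 -0.001]  shift after turn [83.455  0.793 -2.431]
```

View pics/w38.png

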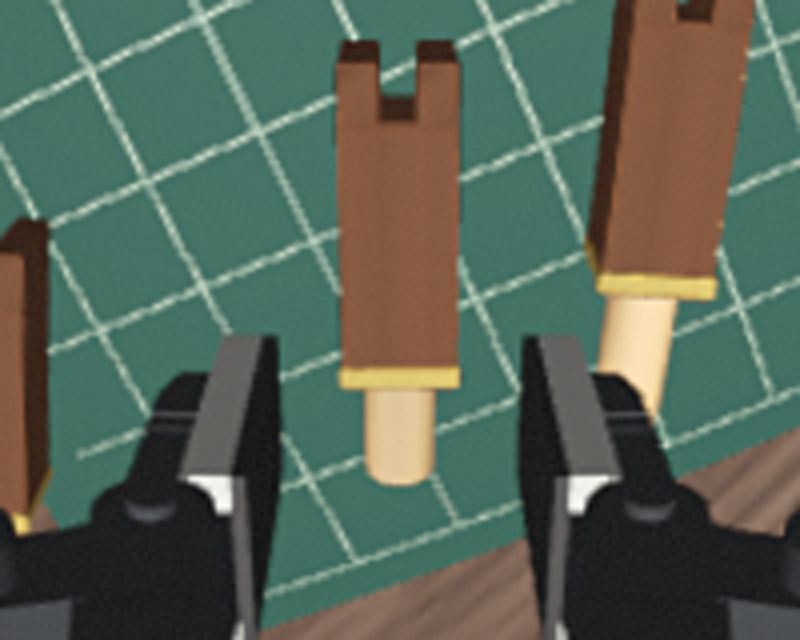

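```bash
python3 -m handwheel '40 0 -2 0 0 0 0.34; 25 0 0 0 0 0 0.34; 0 0 0 0 0 0 0.34; 0 0 0 0 0 0 0.34; 0 0 0 0 0 0 0.34'; python3 - <<'E'
from h import *
im,s=snap("wrist","w39",(220,160,420,320),4); plan([562.4,-348.4,8],np.radians(-51.5),s)
E
```

```text
time: 51.92
tcp_pos: [562.0, -349.2, 26.0]
tool_rot: [0.307, 0.636, -0.308, 0.638]
ft_force: [-0.2, 0.3, 0.3]
opening: 28.7
pos [ 561.955 -349.224   25.964] yaw -51.55 -> world d [  0.445   0.824 -17.964]
 tool shift (now axes) [17.963  0.851 -0.432]  rotvec [-0.001  0.004 -0.001]  shift after turn [17.964  0.861 -0.368]
```

View pics/w39.png

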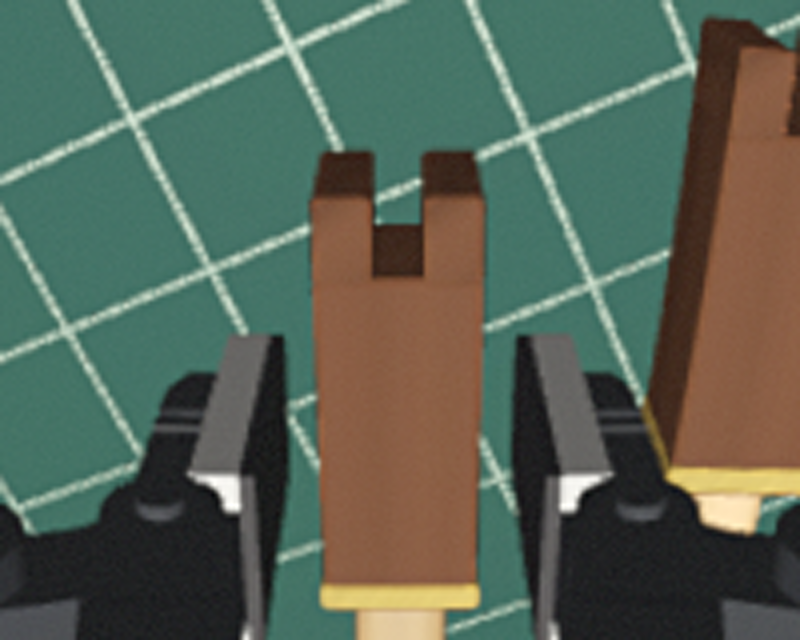

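```bash
python3 -m handwheel '10 0 0 0 0 0 0.34; 7.5 0 0 0 0 0 0.34; 0 0 0 0 0 0 0.34; 0 0 0 0 0 0 0.34; 0 0 0 0 0 0 0.2; 0 0 0 0 0 0 0.2; 0 0 0 0 0 0 0.2; 0 0 0 0 0 0 0.2' 40; python3 -m handwheel '-10 0 0 0 0 0 0.2; -40 0 0 0 0 0 0.2; -60 0 0 0 0 0 0.2; -60 0 0 0 0 0 0.2; -30 0 0 0 0 0 0.2; 0 0 0 0 0 0 0.2; 0 0 0 0 0 0 0.2'; python3 - <<'E'
from h import *
im,s=snap("wrist","w40",(220,160,420,320),4); print(np.degrees(yaw(s)))
E
```

```text
time: 52.98
tcp_pos: [561.0, -348.4, 6.6]
tool_rot: [0.307, 0.637, -0.308, 0.637]
ft_force: [-0.4, 1.2, 2.4]
opening: 20.8
time: 53.85
tcp_pos: [560.0, -347.5, 204.6]
tool_rot: [0.308, 0.638, -0.307, 0.636]
ft_force: [0.6, -0.1, -1.3]
opening: 21.2
-51.558016957326664
```

View pics/w40.png

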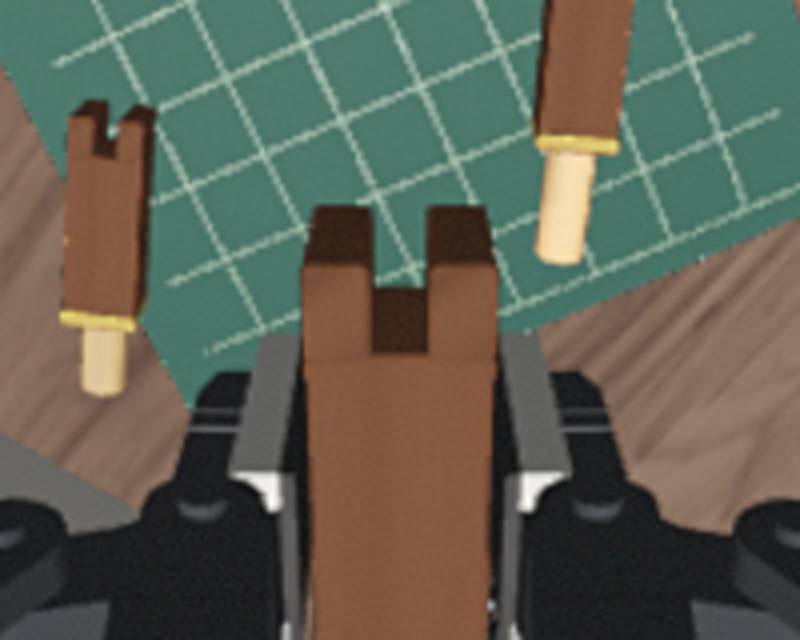

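```bash
python3 -m handwheel '-20 0 0 -0.166 0 0 0.2; 0 0 0 -0.166 0 0 0.2; 0 0 0 -0.166 0 0 0.2; 0 0 0 -0.166 0 0 0.2; 0 0 0 -0.166 0 0 0.2; 0 0 0 -0.164 0 0 0.2; 0 0 0 0 0 0 0.2; 0 0 0 0 0 0 0.2'; python3 - <<'E'
from h import *
s=robot.state(); M=toolT(s)[:3,:3]
rear=(M.T@(unp("wrist",(320,226.2),s["tcp_pos"][2]+17.4,s)-s["tcp_pos"])); print(rear)
off=rear[2]+32; u=np.array([np.cos(np.radians(5.45)),np.sin(np.radians(5.45))])
t=np.array([466,92.6])-u*off; print(off,t)
plan([*t,220],np.radians(5.45),s)
E
```

```text
time: 54.9
tcp_pos: [560.4, -347.8, 225.0]
tool_rot: [-0.032, 0.707, 0.033, 0.706]
ft_force: [-0.0, 0.2, -0.0]
opening: 21.4
[-17.361   0.4   -25.803]
6.1972984529062884 [459.831  92.011]
pos [ 560.357 -347.828  224.997] yaw 5.24 -> world d [-100.527  439.839   -4.997]
 tool shift (now axes) [  5.787 447.176 -59.905]  rotvec [-0.004 -0.001 -0.002]  shift after turn [  4.997 447.398 -58.298]
```

```bash
python3 -m handwheel '0 0 -45 -0.004 0 0 0.2; 0 20 -45 0 0 0 0.2; 0 47 0 0 0 0 0.2; 0 47 0 0 0 0 0.2; 0 47 0 0 0 0 0.2; 0 47 0 0 0 0 0.2; 0 47 0 0 0 0 0.2; 0 48 8 0 0 0 0.2; 0 48 8 0 0 0 0.2; 0 48 8 0 0 0 0.2; 0 48 7.7 0 0 0 0.2; 0 0 0 0 0 0 0.2'; python3 - <<'E'
from h import *
s=robot.state()
u=np.array([np.cos(np.radians(5.45)),np.sin(np.radians(5.45))])
t=np.array([466,92.6])-u*6.2
plan([*t,48],np.radians(5.45),s)
E
```

```text
time: 56.4
tcp_pos: [458.4, 93.7, 226.0]
tool_rot: [-0.036, 0.706, 0.036, 0.706]
ft_force: [-0.1, -1.1, -0.3]
opening: 21.0
pos [458.415  93.727 226.042] yaw 5.81 -> world d [   1.413   -1.716 -178.042]
 tool shift (now axes) [178.04   -1.966   1.323]  rotvec [ 0.006 -0.001 -0.001]  shift after turn [178.042  -1.842   1.244]
```

```bash
python3 -m handwheel '50 -1 1 0 0 0 0.2; 50 0 0 0 0 0 0.2; 50 0 0 0 0 0 0.2; 25 0 0 0 0 0 0.2; 0 0 0 0 0 0 0.2; 0 0 0 0 0 0 0.2; 0 0 0 0 0 0 0.2'; python3 - <<'E'
from h import *
robot.camera("wrist")
im,s=snap("wrist","w41",(240,130,400,270),5)
print(s["tcp_pos"],np.degrees(yaw(s)))
E
```

```text
time: 57.28
tcp_pos: [461.5, 89.9, 53.0]
tool_rot: [-0.035, 0.705, 0.034, 0.707]
ft_force: [0.9, -0.1, -0.9]
opening: 21.0
[461.312  90.017  52.787] 5.606124283709066
```

View pics/w41.png

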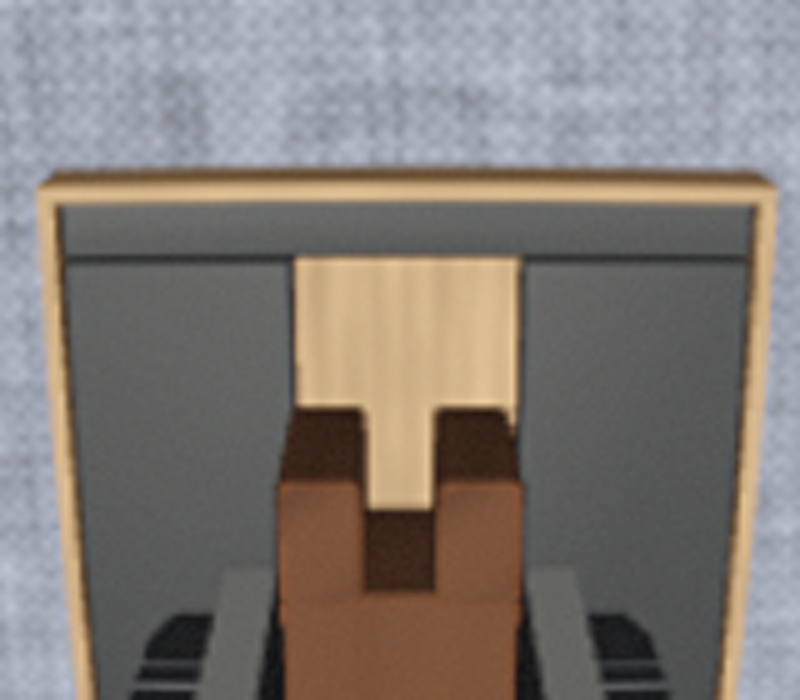

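```bash
python3 - <<'E'
from h import *
s=robot.state(); M=toolT(s)[:3,:3]
f=lambda c,z:(M.T@(unp("wrist",(240+c[0]/5,130+c[1]/5),z,s)-s["tcp_pos"])).round(2)
z=s["tcp_pos"][2]; print(z)
print("bay rear",f((295,257),10.8),f((520,257),10.8))
print("bay side",f((293,380),10.8),f((522,380),10.8))
print("stem rear bottom",f((293,408),z-4.6),f((508,408),z-4.6),"top",f((278,482),z+17.4),f((523,482),z+17.4))
E
```

```text
52.56703820711262
bay rear [ 41.69 -12.32 -31.34] [ 41.68  15.16 -31.37]
bay side [ 41.73 -12.86 -15.53] [ 41.72  15.78 -15.54]
stem rear bottom [  4.54 -10.29 -24.83] [  4.53  11.27 -24.84] top [-17.46 -10.18 -25.72] [-17.47  11.07 -25.73]
```

```bash
python3 -m handwheel '10 1 -2 0 0 0 0.2; 12 0 0 0 0 0 0.2; 10 0 0 0 0 0 0.2; 0 0 0 0 0 0 0.2; 0 0 0 0 0 0 0.2; 0 0 0 0 0 0 0.2'; python3 - <<'E'
from h import *
im,s=snap("wrist","w42",(240,130,400,270),5)
E
```

```text
time: 58.12
tcp_pos: [458.4, 91.0, 19.7]
tool_rot: [-0.035, 0.706, 0.035, 0.707]
ft_force: [0.1, -0.8, -0.1]
opening: 20.6
```

View pics/w42.png

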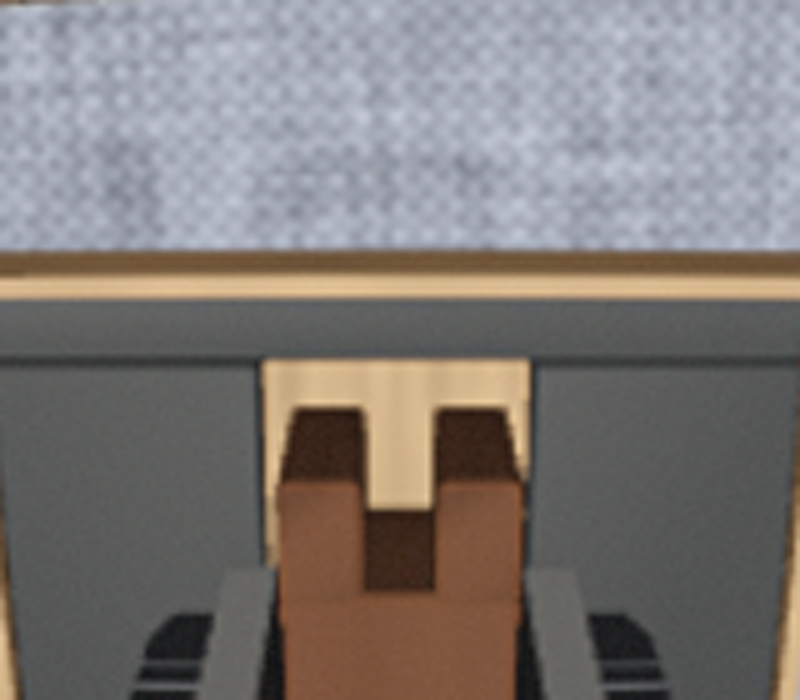

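```bash
python3 -m handwheel '4 -0.3 0 0 0 0 0.2; 3.5 0 0 0 0 0 0.2; 0 0 0 0 0 0 0.2; 0 0 0 0 0 0 0.2'|egrep 'pos|force'; python3 -m handwheel '2 0 0 0 0 0 0.2; 0 0 0 0 0 0 0.2; 0 0 0 0 0 0 0.2'|egrep 'pos|force'
```

```text
tcp_pos: [457.9, 90.7, 11.7]
ft_force: [-0.7, 0.4, 0.2]
tcp_pos: [458.2, 90.7, 11.1]
ft_force: [-6.1, 0.4, 13.5]
```

```bash
python3 -m handwheel '-2 0 0 0 0 0 0.36; 0 0 0 0 0 0 0.36; 0 0 0 0 0 0 0.36; 0 0 0 0 0 0 0.36; -20 0 0 0 0 0 0.36; -50 0 0 0 0 0 0.36; -60 0 0 0 0 0 0.36; -60 0 0 0 0 0 0.36; 0 0 -15 0 0 0 0.36; 0 0 0 0 0 0 0.36; 0 0 0 0 0 0 0.36'; python3 - <<'E'
from h import *
robot.camera("wrist")
im,s=snap("wrist","w43",(220,110,420,270),4)
plan([449,-97,100],np.radians(5.5),s)
E
```

```text
time: 60.42
tcp_pos: [442.6, 89.3, 200.7]
tool_rot: [-0.035, 0.707, 0.035, 0.706]
ft_force: [0.6, -1.2, 0.1]
opening: 30.4
pos [442.664  89.289 200.671] yaw 5.62 -> world d [   6.336 -186.289 -100.671]
 tool shift (now axes) [ 100.622 -186.054  -11.739]  rotvec [ 0.002 -0.002 -0.   ]  shift after turn [ 100.671 -186.039  -11.548]
```

View pics/w43.png

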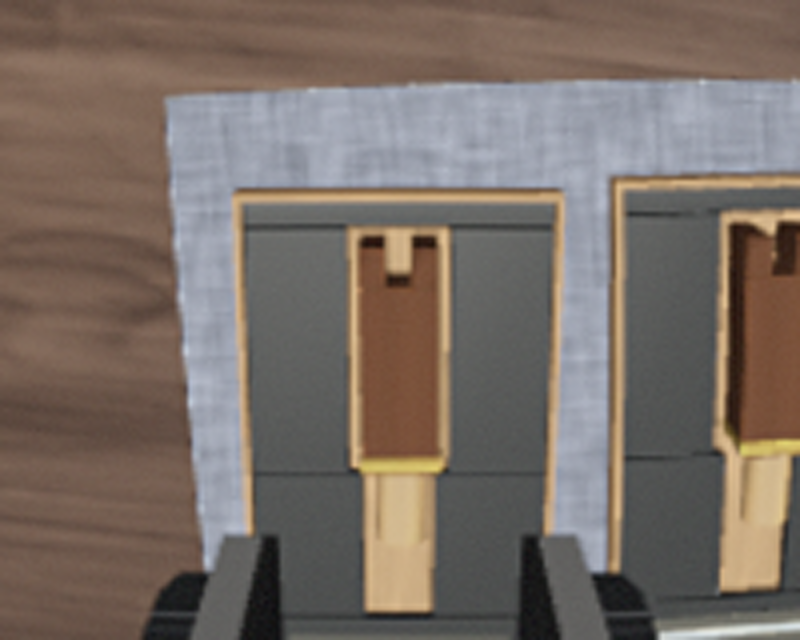

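The right kit's stem is seated too. For the second cap I'll take the one near (401,-168), which is farther from the tumbler.

```bash
python3 -m handwheel '0 -45 -12 0 0 0 0.55; 0 -45 -12 0 0 0 0.55; 0 -45 -12 0 0 0 0.55; 0 -45 -10 0 0 0 0.55; 0 -45 -10 0 0 0 0.55; 0 -30 -8 0 0 0 0.55; 40 0 0 0 0 0 0.55; 50 0 0 0 0 0 0.55; 20 0 0 0 0 0 0.55; 0 0 0 0 0 0 0.55; 0 0 0 0 0 0 0.55; 0 0 0 0 0 0 0.55'; python3 - <<'E'
from h import *
robot.camera("wrist")
im,s=snap("wrist","w44",(220,150,420,300),4); print(s["tcp_pos"],np.degrees(yaw(s)))
E
```

```text
time: 62.02
tcp_pos: [405.3, -171.5, 93.1]
tool_rot: [-0.035, 0.706, 0.034, 0.707]
ft_force: [-0.1, -0.4, -0.2]
opening: 47.0
[ 405.191 -171.409   93.017] 5.631598347229803
```

View pics/w44.png

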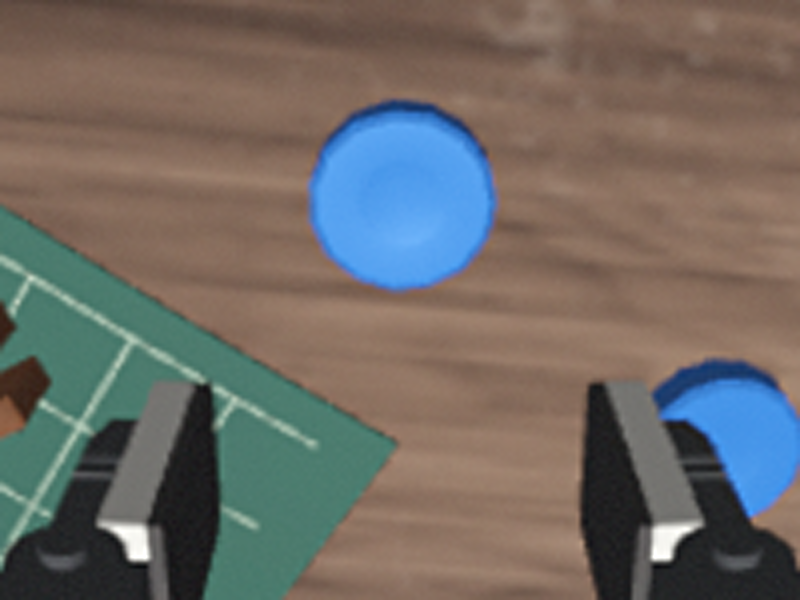

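```bash
python3 - <<'E'
from h import *
s=robot.state(); p=unp("wrist",(320.75,199.75),12,s); print(p); plan([p[0],p[1],1.5],np.radians(5.6),s)
E
```

```text
[ 397.509 -170.991   12.   ]
pos [ 405.047 -171.287   92.852] yaw 5.63 -> world d [ -7.538   0.296 -91.352]
 tool shift (now axes) [91.338  1.17  -7.614]  rotvec [0.001 0.002 0.001]  shift after turn [91.352  1.031 -7.473]
```

```bash
python3 -m handwheel '30 1 -7 0 0 0 0.55; 30 0 0 0 0 0 0.55; 15 0 0 0 0 0 0.55; 0 0 0 0 0 0 0.55; 0 0 0 0 0 0 0.55; 0 0 0 0 0 0 0.55'; python3 - <<'E'
from h import *
im,s=snap("wrist","w45",(220,150,420,300),4); print(s["tcp_pos"],np.degrees(yaw(s)))
E
```

```text
time: 62.88
tcp_pos: [398.2, -171.1, 17.9]
tool_rot: [-0.035, 0.706, 0.034, 0.707]
ft_force: [-0.3, -0.1, -1.0]
opening: 47.0
[ 398.153 -171.134   17.887] 5.634937871166318
```

View pics/w45.png

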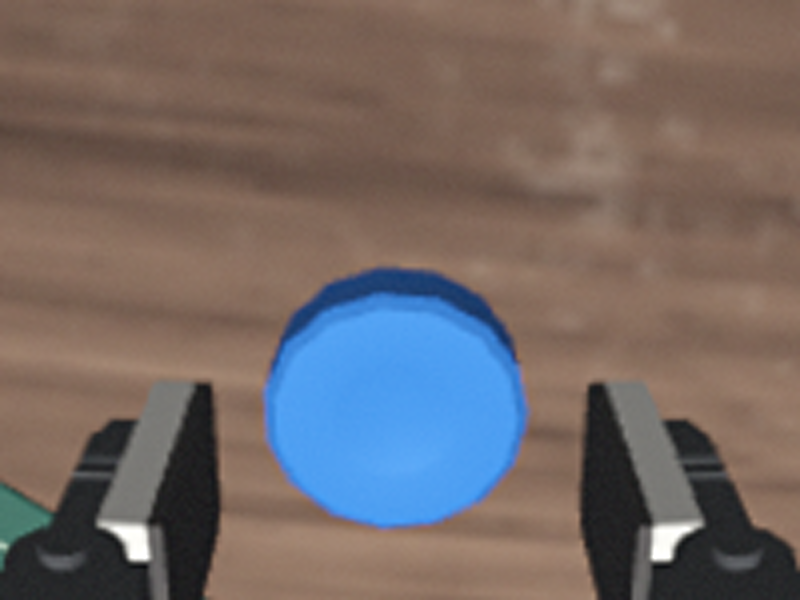

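```bash
python3 - <<'E'
from h import *
s=robot.state(); p=unp("wrist",(319,252.3),12,s); print(p); plan([p[0],p[1],1.2],np.radians(5.6),s)
E
```

```text
[ 396.556 -171.23    12.   ]
pos [ 398.008 -171.018   17.732] yaw 5.63 -> world d [ -1.452  -0.213 -16.532]
 tool shift (now axes) [16.53  -0.046 -1.489]  rotvec [0.001 0.001 0.001]  shift after turn [16.532 -0.07  -1.466]
```

```bash
python3 -m handwheel '10 0 -0.8 0 0 0 0.55; 6 0 0 0 0 0 0.55; 0 0 0 0 0 0 0.55; 0 0 0 0 0 0 0.55; 0 0 0 0 0 0 0.3; 0 0 0 0 0 0 0.3; 0 0 0 0 0 0 0.3; 0 0 0 0 0 0 0.3; 0 0 0 0 0 0 0.3' 40; python3 -m handwheel '-10 0 0 0 0 0 0.3; -30 0 0 0 0 0 0.3; -50 0 0 0 0 0 0.3; -50 0 0 0 0 0 0.3; 0 0 0 0 0 0 0.3;0 0 0 0 0 0 0.3'; python3 - <<'E'
from h import *
robot.camera("wrist")
im,s=snap("wrist","w46",(220,170,420,320),4)
plan([588.7,104.6,140],np.radians(5.6),s)
E
```

```text
time: 64.05
tcp_pos: [396.8, -170.8, 1.2]
tool_rot: [-0.035, 0.706, 0.035, 0.706]
ft_force: [-0.7, 0.7, 5.6]
opening: 34.1
time: 64.8
tcp_pos: [396.1, -170.2, 140.4]
tool_rot: [-0.035, 0.706, 0.035, 0.706]
ft_force: [-0.3, -0.3, -0.9]
opening: 33.9
pos [ 395.621 -169.848  139.548] yaw 5.63 -> world d [193.079 274.448   0.452]
 tool shift (now axes) [ -0.39  254.201 219.05 ]  rotvec [ 0.    -0.002 -0.002]  shift after turn [ -0.452 254.297 218.939]
```

View pics/w46.png

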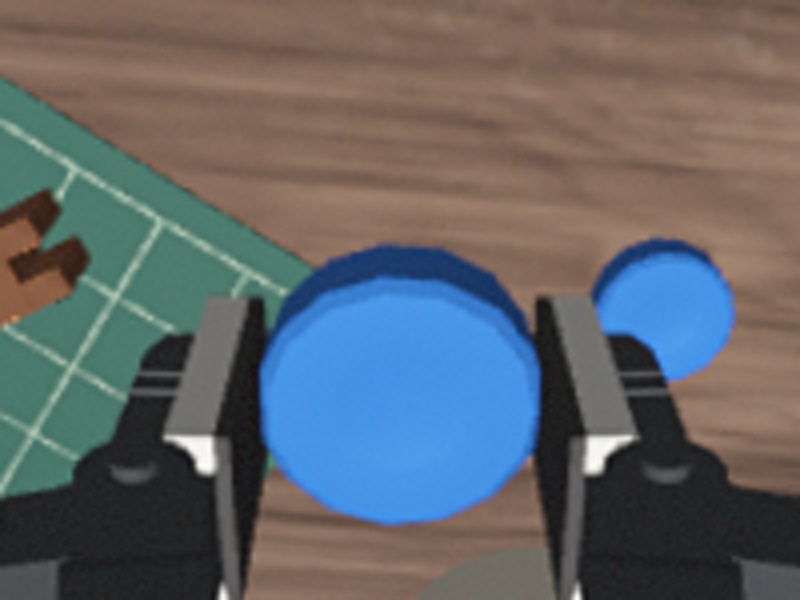

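```bash
python3 -m handwheel '0 42 0 0 0 0 0.3; 0 42 0 0 0 0 0.3; 0 42 0 0 0 0 0.3; 0 42 0 0 0 0 0.3; 0 42 30 0 0 0 0.3; 0 44.2 35 0 0 0 0.3; 0 0 40 0 0 0 0.3; 0 0 40 0 0 0 0.3; 0 0 40 0 0 0 0.3; 0 0 34 0 0 0 0.3; 0 0 0 0 0 0 0.3; 0 0 0 0 0 0 0.3'; python3 -m handwheel '35 0 0 0 0 0 0.3; 0 0 0 0 0 0 0.3; 0 0 0 0 0 0 0.3'; python3 - <<'E'
from h import *
robot.camera("wrist")
im,s=snap("wrist","w47",(220,150,420,300),4)
plan([588.7,104.6,100],np.radians(5.6),s)
E
```

```text
time: 66.4
tcp_pos: [587.9, 103.9, 139.2]
tool_rot: [-0.035, 0.708, 0.035, 0.705]
ft_force: [-0.7, -0.3, -0.4]
opening: 34.0
time: 66.78
tcp_pos: [589.2, 103.9, 106.6]
tool_rot: [-0.035, 0.706, 0.035, 0.706]
ft_force: [0.5, -0.8, -0.7]
opening: 33.9
pos [589.878 103.869 107.174] yaw 5.63 -> world d [-1.178  0.731 -7.174]
 tool shift (now axes) [ 7.172  0.844 -1.113]  rotvec [0.    0.002 0.   ]  shift after turn [ 7.174  0.842 -1.101]
```

View pics/w47.png

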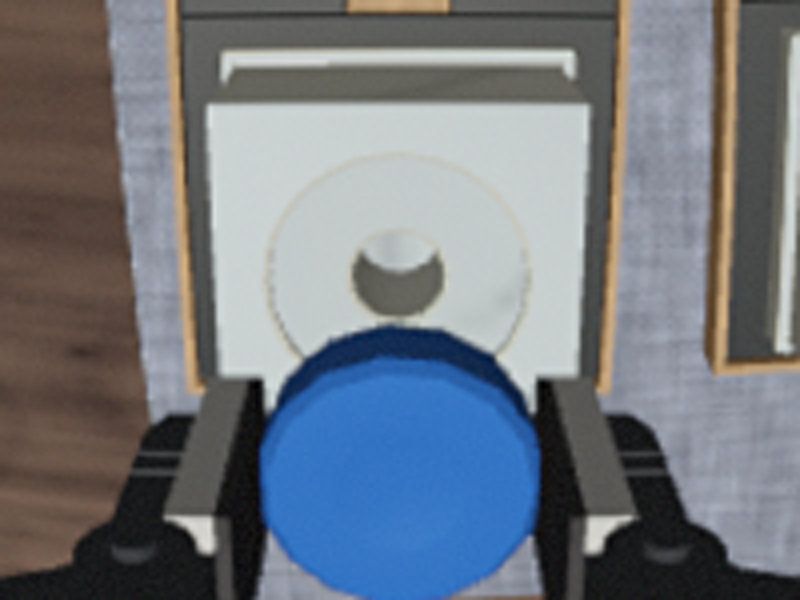

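```bash
python3 - <<'E'
from h import *
s=robot.state(); M=toolT(s)[:3,:3]; print(s["tcp_pos"],M.T@(unp("wrist",(319.5,218.5),51.8,s)-s["tcp_pos"]))
E
```

```text
[590.211 103.877 107.432] [55.627  0.212 -1.998]
```

```bash
python3 -m handwheel '15 -0.6 -2.8 0 0 0 0.3; 15 0 0 0 0 0 0.3; 15 0 0 0 0 0 0.3; 0 0 0 0 0 0 0.3; 0 0 0 0 0 0 0.3; 0 0 0 0 0 0 0.3'; python3 - <<'E'
from h import *
robot.camera("wrist")
im,s=snap("wrist","w48",(220,150,420,300),4); print(s["tcp_pos"])
E
```

```text
time: 67.62
tcp_pos: [587.4, 103.0, 61.5]
tool_rot: [-0.035, 0.706, 0.035, 0.707]
ft_force: [-0.2, 0.4, -0.1]
opening: 33.7
[587.395 103.016  61.522]
```

View pics/w48.png

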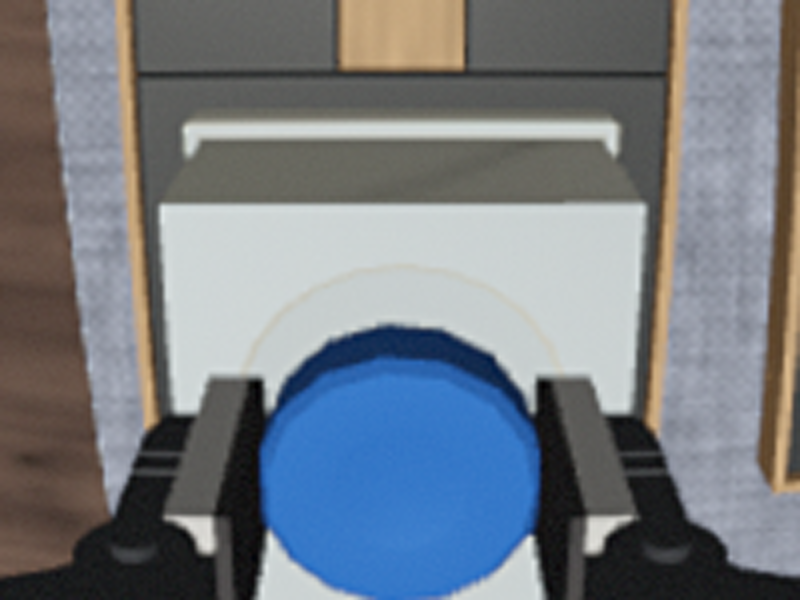

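```bash
python3 -m handwheel '3 0.3 -1 0 0 0 0.3; 2 0 0 0 0 0 0.3; 0 0 0 0 0 0 0.3; 0 0 0 0 0 0 0.3'|egrep 'pos|force'; python3 -m handwheel '2 0 0 0 0 0 0.3; 0 0 0 0 0 0 0.3; 0 0 0 0 0 0 0.3'|egrep 'pos|force'; python3 -m handwheel '1.5 0 0 0 0 0 0.3; 0 0 0 0 0 0 0.3; 0 0 0 0 0 0 0.3'|egrep 'pos|force'
```

```text
tcp_pos: [585.8, 103.2, 55.8]
ft_force: [-0.1, -0.7, 0.3]
tcp_pos: [586.1, 103.2, 54.3]
ft_force: [-0.8, -0.7, 4.6]
tcp_pos: [586.2, 103.2, 54.2]
ft_force: [-5.5, 0.0, 14.0]
```

Contact came at the same height as on the left kit. I'll release, rise and inspect.

```bash
python3 -m handwheel '-1.5 0 0 0 0 0 0.3; 0 0 0 0 0 0 0.55; 0 0 0 0 0 0 0.55; 0 0 0 0 0 0 0.55; 0 0 0 0 0 0 0.55; -20 0 0 0 0 0 0.55; -40 0 0 0 0 0 0.55; -40 0 0 0 0 0 0.55; -60 0 -30 0 0 0 0.55; 0 40 -30 0 0 0 0.55; 0 0 0 0 0 0 0.55; 0 0 0 0 0 0 0.55'; python3 - <<'E'
from h import *
robot.camera("wrist")
im,s=snap("wrist","w49",(220,100,420,270),4); print(s["tcp_pos"])
snap("scene","scene2",(190,120,450,330),3)
snap("top","top4",(180,120,470,300),2.7)
E
```

```text
time: 70.47
tcp_pos: [524.5, 137.2, 210.6]
tool_rot: [-0.035, 0.706, 0.035, 0.707]
ft_force: [-0.6, -1.2, -0.1]
opening: 46.7
[524.619 136.954 210.165]
```

View pics/w49.png

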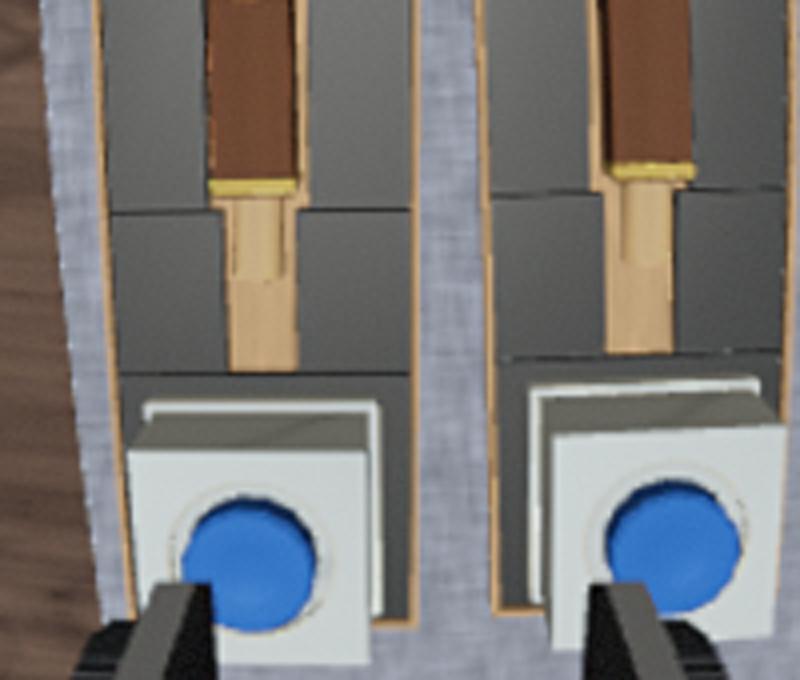

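View pics/scene2.png

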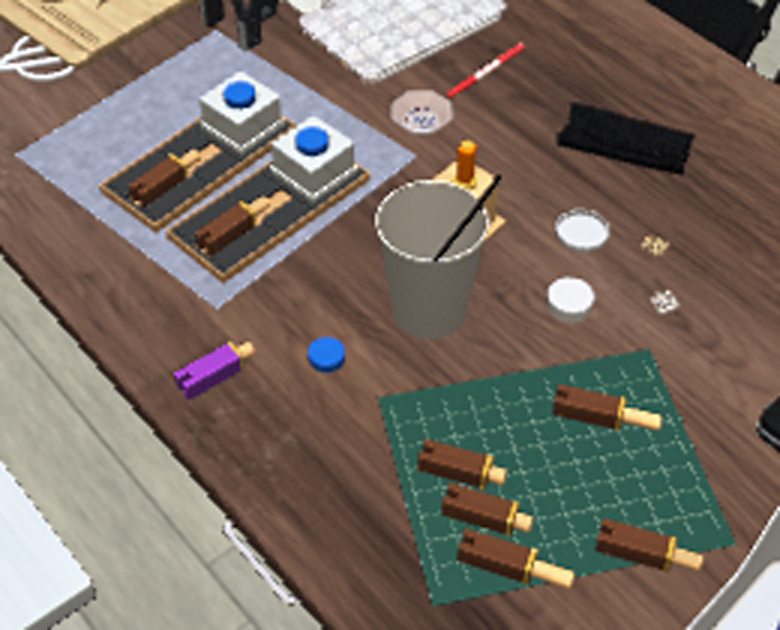

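View pics/top4.png

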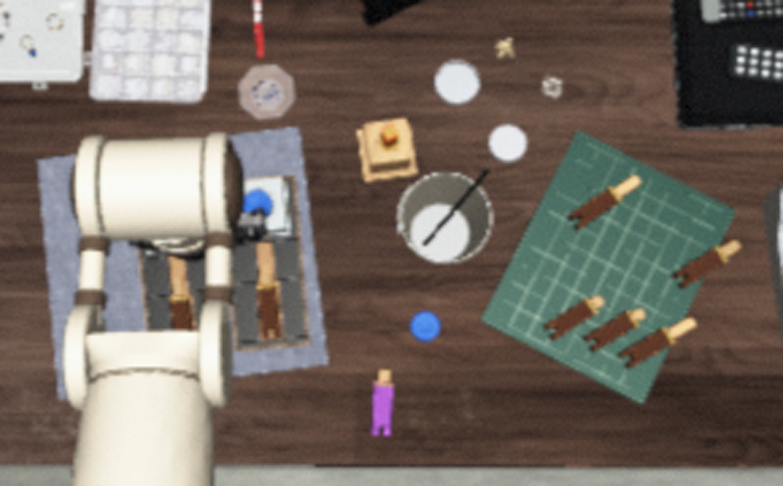

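Both kits look complete: caps within the pocket rings, stems in their recesses, rod upright in its stand and bystanders where they were. I'll hand in the job.

```bash
python3 - <<'E'
from h import *
print(robot.state()["time"]); print(robot.close_job())
E
```

```text
70.675
the job is handed in; nothing more can be done
None
```

The job is done and handed in at 70.7 s. There were two kits, and I gauged both, put the rod home, then packed and capped them left to right.

- **Left socket:** about 27 mm deep, so it got a medium stem (24 mm tenon). I worked this out from its bottom reading 2.2 mm lower than the right one; I did not touch its own pocket floor.
- **Right socket:** about 25.0 mm deep, so it also got a medium stem. My first estimate was about 23 mm because I hadn't allowed for the cloth under the kit. I then touched the pocket floor with the rod and measured the bottom again. That leaves about 1 mm of room for the tenon, so this is the tighter of the two.
- **Rod:** it settled back in its stand at the height where I picked it up, within 0.1 mm, so it had not slipped in the gripper. It stands upright in the last pictures.
- **Stems and caps:** the last pictures show both stems flat in their recesses with tenons towards the plinths, and both caps inside their pockets. The caps touched down about 1 mm higher than I had calculated, at the same height on both kits. Fingertips touching the plinth top could explain that, though I didn't confirm it.
- **Left alone:** the tumbler, glass dish, jar and purple look-alike were not touched. One medium stem was knocked aside during the run, so I used a different one.

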